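Latch the ajar battery cover of a sloped bench tester with the big flat screwdriver

TASK

The hinged battery cover on the sloped front of the bench tester stands ajar on its foam seal. Take the big flat-blade screwdriver from the tool rack, set its blade in the slot of the cover's cam lock, push the cover home with it without forcing it, and turn the lock clockwise about a quarter turn, right up to its stop, so that the cover stays latched shut. Then stand the screwdriver back upright in the rack hole it came from, fully home, and leave the other tools and parts where they are.

Things in the scene. Friction and masses are not known exactly. Their poses are not given: they have to be found in the camera images.
- tester: bench tester, grey sheet steel, fixed, 270 mm wide, 243 mm deep, 168 mm high at the back. Origin on the bench straight below the cam lock; x towards its back, y to its left, z up. Its front panel rises away from the front edge (45 mm in front of the origin, 50 mm high) at 35 degrees from level
- cover (a joint): opening of the battery cover, rad: 0 home on its frame, about 0.13 ajar as found. Plate 127 mm down the slope x 150 mm wide, flush with the front panel when home, hinged along its upper edge. The foam seal pushes it open: about 8 N square on the lock brings it home, where a hard stop meets it. It springs up again unless latched; latched, it rests at about 0.01 to 0.02
- cover_hinge (a point): middle of the cover's hinge line, on its outer face; turns with the cover: x up the slope, y along the hinge (the cover opens about +y), z square out of the cover. The lock's axis is 105 mm from it, towards -x
- cam (a joint): turn of the cam lock, rad, clockwise seen from outside (about -z of the lock point): 0 to 0.22 as found, hard stop at 1.57. Slot 21 x 4.6 mm, 8 mm deep, along the lock point's y at 0. Friction 0.06 N m. From 0.6 to 0.8 rad on a tongue passes under the frame's lip; if the cover is over about 3 mm from home there, it meets the lip
- lock (a point): point on the cover, middle of the lock's fixed steel collar (27 mm inside, 40 mm outside diameter), level with the slotted face, 2 mm below the collar's top; x up the slope, y level, z square out. The lock floats in an oval hole: the slot's middle stands up to 3 mm above or below this point along x; this is not measured and must be felt or seen. About 3 N shifts it
- flat_driver: big flat-blade screwdriver, 185 mm long, about 0.2 kg, standing blade down in the rack. Origin at the middle of the blade's tip edge; z along it towards the handle; x along the blade's width. Blade 16 mm wide, 3 mm thick (lowest 3 mm: 15 x 2 mm) and 16 mm long, shank 10 mm thick, collar 41 mm across from z = 90 to 98 mm, black square handle 32 x 32 mm from z = 98 to 180 mm with its flats square to x and y. In the slot it has about 0.2 rad of play, so the lock lags behind it
- rack: sheet-steel bench tool rack, fixed, 70 mm deep (x), 308 mm long over its feet (y), origin on the bench below its middle; top plate at 106 mm, 6 mm thick, with three 24 mm square holes at y = -80, 0 and 80 mm. Tools hang through the holes, resting on their collars: the flat driver's tip then is 16 mm above the bench. Which tool is in which hole varies
- nut_driver: nut driver in the rack, round black barrel handle 33 mm thick, 193 mm long, hexagon socket below; leave alone. Origin at its lower end
- hex_driver: T-handle hex key in the rack, crossbar 66 mm long, 166 mm long; leave alone. Origin at its lower end
- cell_a: bare steel battery cell standing on the bench, 34 mm diameter, 61 mm high; leave alone. Origin at its foot
- tape_roll: roll of black tape lying flat, 60 mm diameter, 19 mm high; leave alone. Origin at its foot
- jar: glass jar with steel lid, 60 mm diameter, 85 mm high; leave alone. Origin at its foot
- wrench: steel wrench lying on the bench, 190 mm long; leave alone
There are look-alikes about, which are no part of the job. What is shaped like the flat_driver but pink is not meant.

How it is judged:
By the outcome, as a careful person would: the job done as asked, in the order asked, and still so for the second after the job is handed in, with the robot touching nothing.
It also fails if it takes over 72 s, if anything falls off the work surface, if the arm or the gripper's body presses on something with over 40 N, if the wrist force passes 120 N, or if a joint passes its speed limit or range.

ROBOT

A 6-joint arm with a two-finger parallel gripper is mounted at the origin on the work surface. World frame = base frame: x ahead of the robot, y to its left, z up, the work surface at z = 0. Lengths are in mm, angles in degrees, forces in N, time in s.
With the tool pointing down it reaches from about 300 to 850 mm from the base axis. Payload 4.2 kg.
Tool frame: the origin (TCP) lies at the very end of the fingers, on their centre line; the grasp point (between the pads) lies 19 mm behind it (env.grasp_offset is the distance from the TCP to the grasp point, in mm); z points along the fingers, y is the line along which they close (so a half turn about z gives the same grasp; the last joint's range is limited). The gripper opens to 91 mm and grips with 3 to 60 N. Pads are 32 mm wide; open, the fingers measure 118 mm over their backs; the gripper's body (76 mm by 178 mm) begins 60 mm behind the grasp point.
Start: joints at [-69.213, 18.312, 89.639, -0, 72.044, -1.146], TCP at [214.779, -533.401, 185.776] pointing down, gripper open.
Joint ranges: [-177.97, 177.97], [-48.28, 115.42], [12.27, 149.76], [-77.06, 257.06], [2.81, 150.46], [-146.56, 146.56]. Speed limits (degrees/s): [147.25, 147.25, 180, 180, 180, 180].

INTERFACE

Orientations are given as [roll, pitch, yaw] about the fixed x, y, z axes, in that order (R = Rz(yaw) Ry(pitch) Rx(roll)).
In Python, from workcell import env gives the robot as it stands. The module is installed in compiled form; this text tells all that it offers.
- The arm moves only by the tool send_rows, never from a script. Its argument "motion" is a list of rows, each an object of numbers: "tx", "ty", "tz": the shift along the tool's x, y, z in units of 500 mm (1.0 is 500 mm); "rx", "ry", "rz": the turn, a rotation vector about the tool's x, y, z in units of 30 degrees (1.0 is 30 degrees); "gripper": the closure, from -1 (fully open) to 1 (shut). In form: [{"tx": .., "ty": .., "tz": .., "rx": .., "ry": .., "rz": .., "gripper": ..}, ...]. A call has 1 to 12 rows; each row shifts and turns the commanded pose from where the row before left it, along the tool's axes as they then stand; what a row does not reach is not made up. A row lasts 1/8 s, in which the tool goes at most 62.5 mm and 10.7 degrees, less where a joint would pass 70% of its speed; a pose out of reach is approached as far as the arm can. A call with a number of a shift or a turn outside -1 to 1 is refused whole. A call with a gripper value outside its range is refused whole. The fingers move at their own pace and stop on an object; "grip_force" is the grip in N (left out, the last holds). Time passes only in rows, so rows that do not move let the fingers close. It gives the time, the measured TCP pose, the force, the opening and the grip force at its end, in the units of the state.
- env.state(): the state, without advancing time (a new reading comes with each control period).
- env.grab_frame(name): name is "scene" or "top"; returns a dict with "frame" (480x640x3 uint8, red, green, blue), "vertical_fov" (degrees; the focal length in pixels is half the picture's height over the tangent of half this angle, whatever the lens; pixels are square), "cx", "cy" (the principal point, pixels), "rvec" (rotation vector, rad) and "tvec" (3), from world to camera coordinates, as OpenCV has them. Camera axes: x right, y down, z forward; pixel columns grow to the right and rows downward; lengths in mm; the calibration is good to about 2 mm. A picture is of the moment at which its call begins. There is no depth.
- env.job_done(): hands the job in; it is judged then, once.
The state is a dict: "time_s": time; "qpos": joint angles; "qvel": joint speeds; "effort": joint torques, N m; "ee_pos": TCP position; "ee_rot": TCP orientation; "force": force on the tool from outside, world axes, zero at the start; "torque": the same for the moment, N m; "gripper_width": finger opening in mm; "gripper_force": force on a finger pad.
Only numpy, scipy, OpenCV 4.12 (cv2) and the standard library are available. Lean on these libraries where they do the work, as an engineer would, in place of code of your own. Each camera call takes 0.05 s, during which the arm holds its last target. There are 200 camera calls.

## Working session

There is one attempt and no reset: what is moved stays moved. The work goes in short steps, Python scripts to look and compute and a tool call to move; the robot and the scene stay as the last step left them, time stands still between calls to the robot, and variables do not carry over. Pictures are saved under pics/ and viewed, at most 10 in all, crops included, and the job is handed in when it is done.

Besides the shell and the picture viewer there is one more tool, called as name([rows], argument=value, ...), one row to a line, values as JSON. send_rows: Moves the arm, as the interface text tells. Shifts and turns lie within -1 to 1; 1 stands for 500 mm of shift or 30 degrees of turn. Its arguments: {"type":"object","properties":{"motion":{"type":"array"},"grip_force":{"type":"number"}},"required":["motion"]}

```bash
mkdir -p pics
python3 - <<'E'
from workcell import env
import cv2,json,numpy as np
cal={}
for n in("scene","top"):
    f=env.grab_frame(n); cv2.imwrite(f"pics/{n}0.png",f["frame"][:,:,::-1])
    cal[n]={k:np.array(f[k]).tolist() for k in("vertical_fov","cx","cy","rvec","tvec")}
json.dump(cal,open("cal.json","w")); print(cal); print(env.state())
E
```

```text
{'scene': {'vertical_fov': 43.41876051706145, 'cx': 323.31677031184165, 'cy': 245.76993072312285, 'rvec': [2.2802592509202766, 1.0124530115667771, -0.38031345100330205], 'tvec': [-376.80626266689916, -203.28860099243718, 1454.8266612448754]}, 'top': {'vertical_fov': 43.50507172324823, 'cx': 322.80599724255836, 'cy': 232.0951979977503, 'rvec': [2.0873432239501937, -2.1426341539845515, 0.18691594882623414], 'tvec': [49.11009371544529, 557.4640043696232, 1247.673679124525]}}
{'time_s': 0.1, 'qpos': array([-6.92130167e+01,  1.83497432e+01,  8.96984965e+01, -3.24913324e-05,
        7.20421908e+01, -1.14613308e+00]), 'qvel': array([ 0.02924611, -0.12784304, -0.14922324,  0.06549576,  0.01625633,
        0.03564082]), 'effort': array([-2.39749204e-05, -4.13332987e+01, -2.32509917e+01,  7.28518981e-02,
        4.21673153e-02, -5.08384767e-05]), 'ee_pos': array([ 214.6057765 , -532.93712323,  184.99290574]), 'ee_rot': array([-1.79909587e+02, -1.77794635e-03,  2.19331251e+01]), 'force': array([-0.18719872,  0.23766011, -0.26615442]), 'torque': array([0.0415065 , 0.01146062, 0.00340204]), 'gripper_force': 0.0, 'gripper_width': 91.16460184917425}
```

View pics/scene0.png

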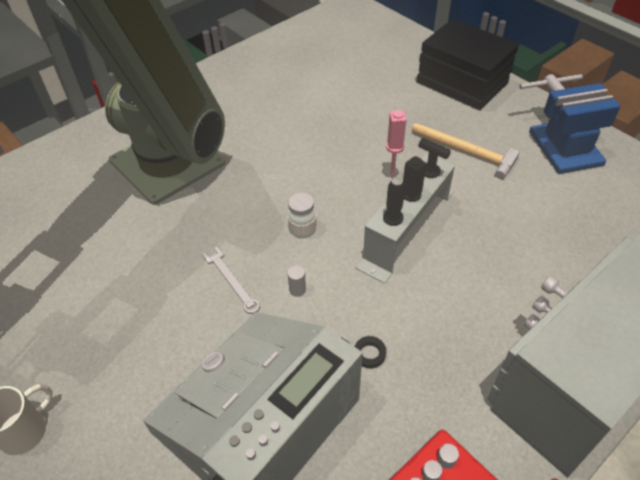

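View pics/top0.png

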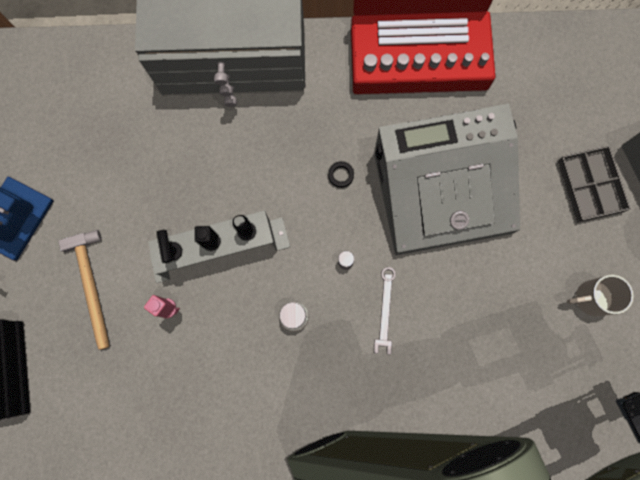

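The rack holds three tools. In the scene picture they are a black handle at (394,203), one at (413,178) and a T-bar at (433,155). In the top picture they are at (243,226), (206,237) and (167,245). The pink look-alike stands off the rack. The two black handles need an enlarged crop to tell which is square and which is round.

Run:
```python
import cv2,numpy as np
s=cv2.imread("pics/scene0.png");t=cv2.imread("pics/top0.png")
def c(i,x,y,w,h): return cv2.resize(i[y:y+h,x:x+w],(400,300),interpolation=cv2.INTER_CUBIC)
m=np.vstack([np.hstack([c(s,360,130,100,75+0),c(t,150,195,133,100)]),np.hstack([c(s,180,335,80,60),c(t,420,180,80,60)])])
m=np.clip(m.astype(float)**0.6*255**0.4,0,255).astype('uint8')
cv2.imwrite("pics/crop1.png",m)
```

```text
(no output)
```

View pics/crop1.png

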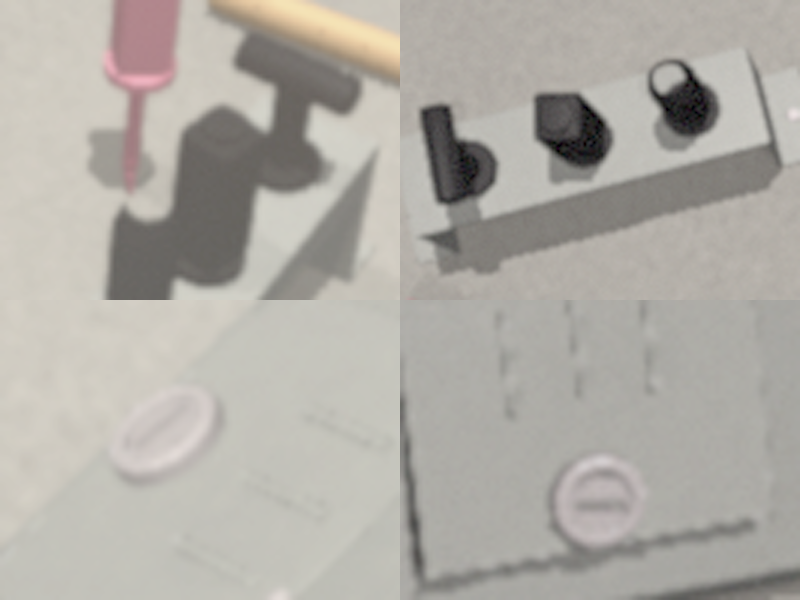

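The middle tool, at (413,178) in the scene and (204,235) in top, has a square black handle, so it is the flat_driver. The near one has a round barrel (nut driver), the far one is the T-handle, and the pink one is not meant. The lock's slot looks close to level and sits slightly low in its collar. Next I'll triangulate.

```bash
cat > h.py <<'E'
import json,numpy as np,cv2
from scipy.optimize import least_squares
cal=json.load(open("cal.json"))
def K(n):
    c=cal[n]; f=240/np.tan(np.radians(c["vertical_fov"]/2)); return np.array([[f,0,c["cx"]],[0,f,c["cy"]],[0,0,1.]])
def proj(n,P): return cv2.projectPoints(np.array(P,float).reshape(-1,1,3),np.array(cal[n]["rvec"]),np.array(cal[n]["tvec"]),K(n),None)[0].reshape(-1,2)
def tri(obs): # list of (cam,u,v)
    r=least_squares(lambda p:np.concatenate([proj(n,p)[0]-(u,v) for n,u,v in obs]),[450,0,100]); return r.x,np.abs(r.fun).max()
def onz(n,u,v,z):
    R=cv2.Rodrigues(np.array(cal[n]["rvec"]))[0];t=np.array(cal[n]["tvec"])
    d=R.T@np.linalg.inv(K(n))@[u,v,1];o=-R.T@t; return o+d*(z-o[2])/d[2]
E
python3 - <<'E'
from h import *
np.set_printoptions(precision=1,suppress=True)
print("lock",tri([("top",460,220),("scene",212.6,361.4)]))
print("driver top",tri([("top",203.2,234),("scene",415.5,160)]),onz("top",203.2,234,199))
for nm,x,y in(("T",470,168),("flat",583,135),("nut",692,108)): print(nm,onz("top",150+(x-400)/3.008,195+y/3,114))
print("corners",[onz("top",u,v,50) for u,v in((397,252),(519,232))],[onz("top",u,v,168) for u,v in((380,126),(511,105))])
print("cover low edge",[onz("top",u,v,70) for u,v in((423,237),(494,225))],"hinge",[onz("top",u,v,140) for u,v in((419,178),(491,164))])
print("slot",[onz("top",420+(x-400)/5,180+(y-300)/5,92) for x,y in((578,507),(626,503),(600,500))])
E
```

```text
lock (array([ 569.5, -251.4,   95.4]), np.float64(1.079604274859662))
driver top (array([534.6, 264.6, 200.2]), np.float64(1.3050337483221028)) [533.2 262.8 199. ]
T [515.8 342.3 114. ]
flat [536.7 265.1 114. ]
nut [553.5 190.2 114. ]
corners [array([ 511.2, -123.9,   50. ]), array([ 547.7, -388.7,   50. ])] [array([753.1, -88.6, 168. ]), array([ 790. , -357.5,  168. ])]
cover low edge [array([ 538.9, -178.4,   70. ]), array([ 560.7, -330.6,   70. ])] hinge [array([ 649.2, -166.1,  140. ]), array([ 674.6, -315.1,  140. ])]
slot [array([ 566.3, -245. ,   92. ]), array([ 567.4, -265.2,   92. ]), array([ 569. , -254.4,   92. ])]
```

send_rows([
  {"tz":-0.04,"rz":-0.34,"gripper":-1},
  {"tz":-0.04,"rz":-0.34,"gripper":-1},
  {"tz":-0.04,"rz":-0.34,"gripper":-1},
  {"tz":-0.04,"rz":-0.34,"gripper":-1},
  {"tz":-0.04,"rz":-0.34,"gripper":-1},
  {"tz":-0.04,"rz":-0.34,"gripper":-1},
  {"tz":-0.04,"rz":-0.34,"gripper":-1},
  {"tz":-0.04,"rz":-0.34,"gripper":-1},
])

```text
invalid input at $.motion[0]: expected keys tx, ty, tz, rx, ry, rz, gripper
```

```bash
cat >> h.py <<'E'
from scipy.spatial.transform import Rotation as Ro
np.set_printoptions(precision=3,suppress=True)
def go(p,R=None,q=True):
    "shift (tool axes, units of 500mm) and rotvec (units of 30deg) from measured pose to target"
    from workcell import env
    s=env.state(); R0=Ro.from_euler("xyz",s["ee_rot"],degrees=True)
    print("t",round(s["time_s"],2),"pos",s["ee_pos"],"rot",s["ee_rot"],"F",s["force"],"T",s["torque"],"w",s["gripper_width"],"q",s["qpos"])
    print("shift",R0.inv().apply(np.array(p)-s["ee_pos"])/500)
    if R is not None: print("turn",(R0.inv()*R).as_rotvec(degrees=True)/30)
E
python3 - <<'E'
from h import *
go([535.3,265,340],Ro.from_euler("xyz",[180,0,103.9],degrees=True))
E
```

```text
t 0.1 pos [ 214.606 -532.937  184.993] rot [-179.91    -0.002   21.933] F [-0.187  0.238 -0.266] T [0.042 0.011 0.003] w 91.16460184917425 q [-69.213  18.35   89.698  -0.     72.042  -1.146]
shift [ 1.191 -1.241 -0.308]
turn [-0.002 -0.002 -2.732]
```

All keys are required.

send_rows([
  {"tx":0,"ty":0,"tz":-0.04,"rx":0,"ry":0,"rz":-0.3415,"gripper":-1},
  {"tx":0,"ty":0,"tz":-0.04,"rx":0,"ry":0,"rz":-0.3415,"gripper":-1},
  {"tx":0,"ty":0,"tz":-0.04,"rx":0,"ry":0,"rz":-0.3415,"gripper":-1},
  {"tx":0,"ty":0,"tz":-0.04,"rx":0,"ry":0,"rz":-0.3415,"gripper":-1},
  {"tx":0,"ty":0,"tz":-0.04,"rx":0,"ry":0,"rz":-0.3415,"gripper":-1},
  {"tx":0,"ty":0,"tz":-0.04,"rx":0,"ry":0,"rz":-0.3415,"gripper":-1},
  {"tx":0,"ty":0,"tz":-0.04,"rx":0,"ry":0,"rz":-0.3415,"gripper":-1},
  {"tx":0,"ty":0,"tz":-0.04,"rx":0,"ry":0,"rz":-0.3415,"gripper":-1},
])

```text
time_s: 1.1
ee_pos: [214.7, -533.1, 345.9]
ee_rot: [-180.0, -0.1, 104.2]
force: [0.3, 0.6, 0.4]
gripper_width: 91.3
gripper_force: 0.0
```

Run:
```python
from h import *
go([535.3,265,345],Ro.from_euler("xyz",[180,0,103.9],degrees=True))
```

```text
t 1.1 pos [ 214.683 -533.146  345.897] rot [-179.99    -0.059  104.232] F [0.276 0.569 0.392] T [-0.011 -0.14  -0.024] w 91.26933044704049 q [-69.211  15.409  71.279  -0.003  93.371 -83.444]
shift [1.39  1.014 0.003]
turn [-0.    -0.002  0.011]
```

send_rows([
  {"tx":0.0772,"ty":0.0563,"tz":0,"rx":0,"ry":0,"rz":0,"gripper":-1},
  {"tx":0.0772,"ty":0.0563,"tz":0,"rx":0,"ry":0,"rz":0,"gripper":-1},
  {"tx":0.0772,"ty":0.0563,"tz":0,"rx":0,"ry":0,"rz":0,"gripper":-1},
  {"tx":0.0772,"ty":0.0563,"tz":0,"rx":0,"ry":0,"rz":0,"gripper":-1},
  {"tx":0.0772,"ty":0.0563,"tz":0,"rx":0,"ry":0,"rz":0,"gripper":-1},
  {"tx":0.0772,"ty":0.0563,"tz":0,"rx":0,"ry":0,"rz":0,"gripper":-1},
  {"tx":0.0772,"ty":0.0563,"tz":0,"rx":0,"ry":0,"rz":0,"gripper":-1},
  {"tx":0.0772,"ty":0.0563,"tz":0,"rx":0,"ry":0,"rz":0,"gripper":-1},
  {"tx":0.0772,"ty":0.0563,"tz":0,"rx":0,"ry":0,"rz":0,"gripper":-1},
  {"tx":0.0772,"ty":0.0563,"tz":0,"rx":0,"ry":0,"rz":0,"gripper":-1},
  {"tx":0.0772,"ty":0.0563,"tz":0,"rx":0,"ry":0,"rz":0,"gripper":-1},
  {"tx":0.0772,"ty":0.0563,"tz":0,"rx":0,"ry":0,"rz":0,"gripper":-1},
])

```text
time_s: 2.6
ee_pos: [431.6, -1.1, 345.5]
ee_rot: [-180.0, 0.0, 103.9]
force: [1.0, -1.4, 0.6]
gripper_width: 91.4
gripper_force: 0.0
```

send_rows([
  {"tx":0.0772,"ty":0.0563,"tz":0,"rx":0,"ry":0,"rz":0,"gripper":-1},
  {"tx":0.0772,"ty":0.0563,"tz":0,"rx":0,"ry":0,"rz":0,"gripper":-1},
  {"tx":0.0772,"ty":0.0563,"tz":0,"rx":0,"ry":0,"rz":0,"gripper":-1},
  {"tx":0.0772,"ty":0.0563,"tz":0,"rx":0,"ry":0,"rz":0,"gripper":-1},
  {"tx":0.0772,"ty":0.0563,"tz":0,"rx":0,"ry":0,"rz":0,"gripper":-1},
  {"tx":0.0772,"ty":0.0563,"tz":0,"rx":0,"ry":0,"rz":0,"gripper":-1},
  {"tx":0,"ty":0,"tz":0,"rx":0,"ry":0,"rz":0,"gripper":-1},
])

```text
time_s: 3.48
ee_pos: [540.2, 265.3, 343.5]
ee_rot: [-179.8, 0.0, 104.1]
force: [-1.1, -1.1, -0.2]
gripper_width: 91.0
gripper_force: 0.0
```

Run:
```python
from h import *
go([535.3,265,136],Ro.from_euler("xyz",[180,0,103.9],degrees=True))
from workcell import env
s=env.grab_frame("scene")["frame"][:,:,::-1]
t=env.grab_frame("top")["frame"][:,:,::-1]
c=lambda i,x,y:cv2.resize(i[y:y+150,x:x+130],(390,450),interpolation=cv2.INTER_CUBIC)
cv2.imwrite("pics/app.png",np.hstack([c(s,345,80),c(t,140,160)]))
```

```text
t 3.48 pos [540.202 265.322 343.458] rot [-179.827    0.008  104.085] F [-1.063 -1.132 -0.245] T [-0.002 -0.085 -0.035] w 91.01216405105076 q [25.048 18.225 67.644  0.025 94.302 10.965]
shift [ 0.002 -0.008  0.415]
turn [-0.006  0.     0.006]
```

View pics/app.png

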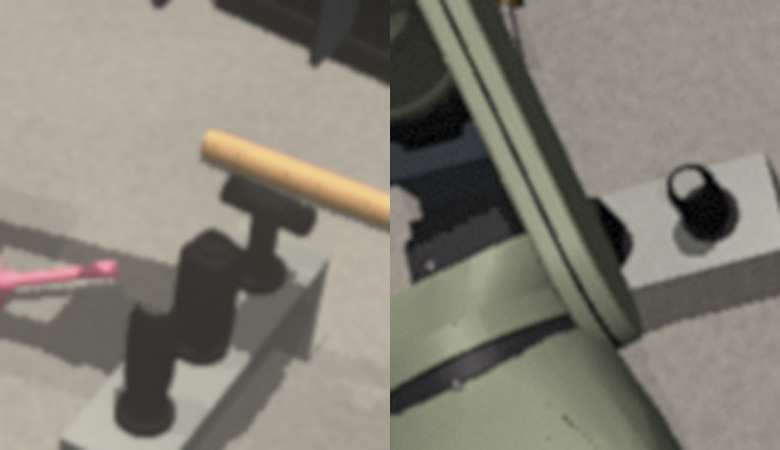

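The gripper is above the middle tool, with handle tops at scene crop (210,245). The pink look-alike has toppled over away from the rack; I never came near it. Descending on the driver.

send_rows([
  {"tx":0.002,"ty":-0.008,"tz":0.06,"rx":0,"ry":0,"rz":0,"gripper":-1},
  {"tx":0,"ty":0,"tz":0.06,"rx":0,"ry":0,"rz":0,"gripper":-1},
  {"tx":0,"ty":0,"tz":0.06,"rx":0,"ry":0,"rz":0,"gripper":-1},
  {"tx":0,"ty":0,"tz":0.06,"rx":0,"ry":0,"rz":0,"gripper":-1},
  {"tx":0,"ty":0,"tz":0.06,"rx":0,"ry":0,"rz":0,"gripper":-1},
  {"tx":0,"ty":0,"tz":0.05,"rx":0,"ry":0,"rz":0,"gripper":-1},
  {"tx":0,"ty":0,"tz":0.04,"rx":0,"ry":0,"rz":0,"gripper":-1},
  {"tx":0,"ty":0,"tz":0.025,"rx":0,"ry":0,"rz":0,"gripper":-1},
  {"tx":0,"ty":0,"tz":0,"rx":0,"ry":0,"rz":0,"gripper":-1},
])

```text
time_s: 4.7
ee_pos: [535.2, 261.8, 137.9]
ee_rot: [-179.9, 0.0, 103.8]
force: [0.2, 1.2, -0.9]
gripper_width: 91.0
gripper_force: 0.0
```

Run:
```python
from h import *
go([535.3,265,136],Ro.from_euler("xyz",[180,0,103.9],degrees=True))
```

```text
t 4.7 pos [535.231 261.78  137.947] rot [-179.93     0.026  103.845] F [ 0.217  1.198 -0.876] T [ 0.028 -0.084  0.   ] w 90.95498741111292 q [24.965 22.088 91.023 -0.014 66.962 11.125]
shift [0.006 0.002 0.004]
turn [-0.002  0.001 -0.002]
```

send_rows([
  {"tx":0.006,"ty":0.002,"tz":0.003,"rx":0,"ry":0,"rz":0,"gripper":-1},
  {"tx":0,"ty":0,"tz":0,"rx":0,"ry":0,"rz":0,"gripper":0.3},
  {"tx":0,"ty":0,"tz":0,"rx":0,"ry":0,"rz":0,"gripper":1},
  {"tx":0,"ty":0,"tz":0,"rx":0,"ry":0,"rz":0,"gripper":1},
  {"tx":0,"ty":0,"tz":0,"rx":0,"ry":0,"rz":0,"gripper":1},
  {"tx":0,"ty":0,"tz":0,"rx":0,"ry":0,"rz":0,"gripper":1},
  {"tx":0,"ty":0,"tz":0,"rx":0,"ry":0,"rz":0,"gripper":1},
  {"tx":0,"ty":0,"tz":0,"rx":0,"ry":0,"rz":0,"gripper":1},
], grip_force=20)

```text
time_s: 5.7
ee_pos: [536.1, 266.0, 136.7]
ee_rot: [180.0, -0.0, 103.9]
force: [-0.4, 0.3, -1.2]
gripper_width: 37.0
gripper_force: 20.0
```

Run:
```python
from h import *
go([535.3,265,136],Ro.from_euler("xyz",[180,0,103.9],degrees=True))
```

```text
t 5.7 pos [536.077 266.019 136.7  ] rot [179.984  -0.005 103.89 ] F [-0.372  0.319 -1.223] T [ 0.104 -0.176 -0.031] w 37.049741614173776 q [25.29  22.321 90.842  0.002 66.82  11.399]
shift [-0.002 -0.002  0.001]
turn [ 0.001 -0.    -0.   ]
```

The width is 37 mm rather than 32, so the handle's flats are turned about 10° from the rack (the crop showed the handle edge nearly level against the tilted rack). I'll re-grip turned +10° about tool z.

send_rows([
  {"tx":0,"ty":0,"tz":0,"rx":0,"ry":0,"rz":0,"gripper":-0.3},
  {"tx":0,"ty":0,"tz":0,"rx":0,"ry":0,"rz":0,"gripper":-0.3},
  {"tx":-0.002,"ty":-0.002,"tz":0.001,"rx":0,"ry":0,"rz":0.33,"gripper":-0.3},
  {"tx":0,"ty":0,"tz":0,"rx":0,"ry":0,"rz":0,"gripper":-0.3},
  {"tx":0,"ty":0,"tz":0,"rx":0,"ry":0,"rz":0,"gripper":1},
  {"tx":0,"ty":0,"tz":0,"rx":0,"ry":0,"rz":0,"gripper":1},
  {"tx":0,"ty":0,"tz":0,"rx":0,"ry":0,"rz":0,"gripper":1},
  {"tx":0,"ty":0,"tz":0,"rx":0,"ry":0,"rz":0,"gripper":1},
  {"tx":0,"ty":0,"tz":0,"rx":0,"ry":0,"rz":0,"gripper":1},
])

```text
time_s: 6.82
ee_pos: [535.5, 264.8, 136.3]
ee_rot: [180.0, -0.0, 94.0]
force: [-0.3, 0.2, 0.6]
gripper_width: 32.0
gripper_force: 20.0
```

Run:
```python
from h import *
go([535.3,265,136],Ro.from_euler("xyz",[180,0,94],degrees=True))
```

```text
t 6.83 pos [535.468 264.828 136.293] rot [179.966  -0.008  94.005] F [-0.3    0.229  0.615] T [ 0.06  -0.262  0.025] w 31.97708330053351 q [25.216 22.236 91.041 -0.006 66.689 21.213]
shift [ 0.    -0.     0.001]
turn [ 0.001 -0.     0.   ]
```

send_rows([
  {"tx":0,"ty":0,"tz":0,"rx":0,"ry":0,"rz":0,"gripper":1},
  {"tx":0,"ty":0,"tz":-0.01,"rx":0,"ry":0,"rz":0,"gripper":1},
  {"tx":0,"ty":0,"tz":-0.04,"rx":0,"ry":0,"rz":0,"gripper":1},
  {"tx":0,"ty":0,"tz":-0.05,"rx":0,"ry":0,"rz":0,"gripper":1},
  {"tx":0,"ty":0,"tz":-0.06,"rx":0,"ry":0,"rz":0,"gripper":1},
  {"tx":0,"ty":0,"tz":-0.08,"rx":0,"ry":0,"rz":0,"gripper":1},
  {"tx":0,"ty":0,"tz":-0.08,"rx":0,"ry":0,"rz":0,"gripper":1},
  {"tx":0,"ty":0,"tz":-0.08,"rx":0,"ry":0,"rz":0,"gripper":1},
  {"tx":0,"ty":0,"tz":-0.05,"rx":0,"ry":0,"rz":0,"gripper":1},
  {"tx":0,"ty":0,"tz":0,"rx":0,"ry":0,"rz":0,"gripper":1},
], grip_force=50)

```text
time_s: 8.07
ee_pos: [535.6, 264.9, 363.0]
ee_rot: [179.8, -0.1, 94.0]
force: [-0.6, -0.3, -2.3]
gripper_width: 31.7
gripper_force: 50.0
```

Run:
```python
from h import *
from workcell import env
go([535.3,265,136])
s=env.state();R=Ro.from_euler("xyz",s["ee_rot"],degrees=True)
tip=s["ee_pos"]+R.apply([0,0,120.3]); p=proj("scene",tip)[0]; print(tip,p)
f=np.mean([env.grab_frame("scene")["frame"][:,:,::-1].astype(float) for _ in range(3)],0)
x0,y0=int(p[0])-40,int(p[1])-50
c=cv2.resize(f[y0:y0+70,x0:x0+80],(800,700),interpolation=cv2.INTER_CUBIC)[:600]
lk=cv2.resize(f[340:382,185:240],(550,420),interpolation=cv2.INTER_CUBIC)
c=np.clip(c,0,255)**0.7*255**0.3
cv2.imwrite("pics/tip.png",c); print(x0,y0)
lk=np.clip(lk,0,255);lk=np.clip((lk-lk.min())*255/(lk.max()-lk.min()),0,255); cv2.imwrite("pics/lock_scene.png",lk)
```

```text
t 8.07 pos [535.591 264.883 362.954] rot [179.817  -0.065  93.993] F [-0.573 -0.283 -2.312] T [ 0.024 -0.082  0.015] w 31.71477247526574 q [25.216 17.607 65.856 -0.006 96.343 21.222]
shift [-0.    -0.002  0.454]
[535.964 265.045 242.655] [417.23  143.637]
377 93[ WARN:0@2.112] global loadsave.cpp:1063 imwrite_ Unsupported depth image for selected encoder is fallbacked to CV_8U.
```

View pics/tip.png

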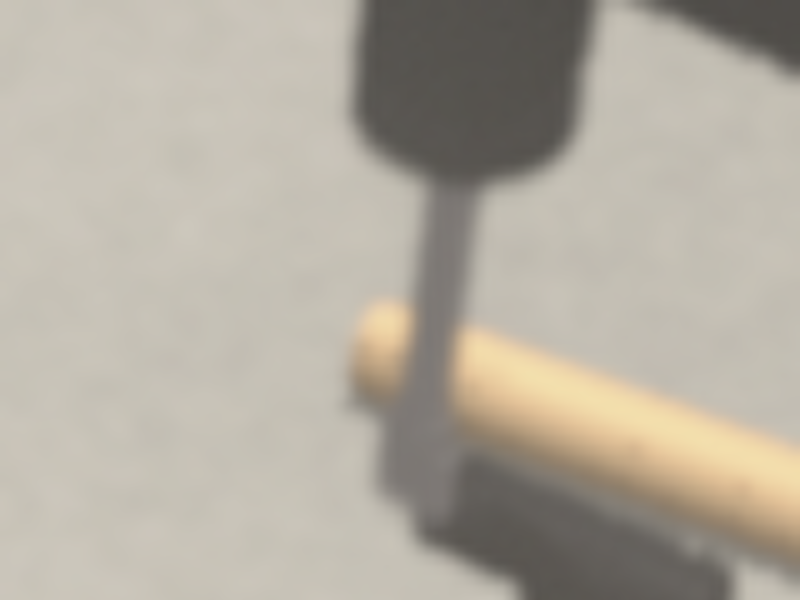

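The tip is visible in the crop, with its edge running (378,485)–(445,520), which is pixels (414.8,141.5)–(421.5,145). I'll check which axis that is along and look at the lock.

Run:
```python
from h import *
t=np.array([536,265,242.7])
for a in(4,94,-86): 
    d=7.5*np.array([np.cos(np.radians(a)),np.sin(np.radians(a)),0]); print(a,proj("scene",t+d)[0]-proj("scene",t-d)[0])
from workcell import env
f=np.mean([env.grab_frame("top")["frame"][:,:,::-1].astype(float) for _ in range(4)],0)
s=np.mean([env.grab_frame("scene")["frame"][:,:,::-1].astype(float) for _ in range(3)],0)
def st(i): i=np.clip((i-i.min())*255/(i.max()-i.min()),0,255); return i.astype('uint8')
a=cv2.resize(f[202:238,440:480],(400*1,360),interpolation=cv2.INTER_CUBIC)
b=cv2.resize(s[343:379,193:233],(400,360),interpolation=cv2.INTER_CUBIC)
cv2.imwrite("pics/lock2.png",np.hstack([st(a),st(b)]))
```

```text
4 [6.356 3.688]
94 [ 5.067 -3.925]
-86 [-5.067  3.925]
```

View pics/lock2.png

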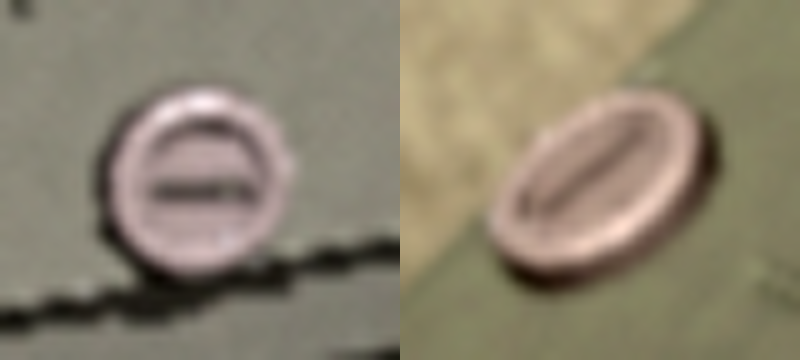

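Run:
```python
from h import *
yaw=np.radians(7.8); O=np.array([574.7,-250,0])
sl=np.radians(35-7.4)
T=Ro.from_euler("z",yaw)
X=T.apply([np.cos(sl),0,np.sin(sl)]);Y=T.apply([0,1,0]);Z=np.cross(X,Y)
H=O+T.apply([-45+ (45/np.cos(np.radians(35))+105)*np.cos(np.radians(35)),0,50+(45/np.cos(np.radians(35))+105)*np.sin(np.radians(35))])
L=H-105*X; print("hinge",H,"lock ajar",L,"X",X,"Z",Z)
C=L+2*Z
obs={"top":((460,220),(454.8,221.2),(465.8,221.2)),"scene":((212.8,361.3),(205.2,364),(217.8,356))}
for n,(c,a,b) in obs.items():
    print(n,"collar pred",proj(n,C)[0],"obs",c)
    corr=np.array(c)-proj(n,C)[0]
    m=(np.array(a)+b)/2
    for s in(-3,-2,-1,0): print(s,proj(n,L+s*X)[0]+corr,"obs",m)
    for th in(0,.1,.2):
        d=np.cos(th)*Y+np.sin(th)*X; e=proj(n,L+10.5*d)[0]-proj(n,L-10.5*d)[0]; print("th",th,e,"obs",np.array(a)-b)
```

```text
hinge [ 659.915 -238.327  141.735] lock ajar [ 567.725 -250.955   93.089] X [0.878 0.12  0.463] Z [-0.459 -0.063  0.886]
top collar pred [458.777 220.781] obs (460, 220)
-3 [459.858 221.11 ] obs [460.3 221.2]
-2 [459.817 220.656] obs [460.3 221.2]
-1 [459.777 220.203] obs [460.3 221.2]
0 [459.737 219.749] obs [460.3 221.2]
th 0 [-9.855  1.602] obs [-11.   0.]
th 0.1 [-9.891  0.642] obs [-11.   0.]
th 0.2 [-9.827 -0.324] obs [-11.   0.]
scene collar pred [210.967 360.49 ] obs (212.8, 361.3)
-3 [212.393 361.624] obs [211.5 360. ]
-2 [212.711 361.794] obs [211.5 360. ]
-1 [213.029 361.964] obs [211.5 360. ]
0 [213.348 362.134] obs [211.5 360. ]
th 0 [ 9.254 -8.634] obs [-12.6   8. ]
th 0.1 [ 9.877 -8.234] obs [-12.6   8. ]
th 0.2 [10.4   -7.751] obs [-12.6   8. ]
```

The blade's width lies along tool y. The slot sits about 2.7 mm below the collar's middle and is turned roughly 0.17 rad clockwise. Carrying the driver over.

send_rows([
  {"tx":-0.06,"ty":-0.008,"tz":0,"rx":0,"ry":0,"rz":0,"gripper":1},
  {"tx":-0.1,"ty":-0.015,"tz":0,"rx":0,"ry":0,"rz":0,"gripper":1},
  {"tx":-0.1,"ty":-0.015,"tz":0,"rx":0,"ry":0,"rz":0,"gripper":1},
  {"tx":-0.1,"ty":-0.015,"tz":0,"rx":0,"ry":0,"rz":0,"gripper":1},
  {"tx":-0.1,"ty":-0.015,"tz":0,"rx":0,"ry":0,"rz":0,"gripper":1},
  {"tx":-0.1,"ty":-0.015,"tz":0,"rx":0,"ry":0,"rz":0,"gripper":1},
  {"tx":-0.1,"ty":-0.015,"tz":0,"rx":0,"ry":0,"rz":0,"gripper":1},
  {"tx":-0.1,"ty":-0.015,"tz":0,"rx":0,"ry":0,"rz":0,"gripper":1},
  {"tx":-0.1,"ty":-0.015,"tz":0,"rx":0,"ry":0,"rz":0,"gripper":1},
  {"tx":-0.1,"ty":-0.015,"tz":0,"rx":0,"ry":0,"rz":0,"gripper":1},
  {"tx":-0.08,"ty":-0.015,"tz":0,"rx":0,"ry":0,"rz":0,"gripper":1},
])

```text
time_s: 9.95
ee_pos: [492.2, -261.5, 361.1]
ee_rot: [180.0, 0.0, 93.9]
force: [0.9, 0.7, -2.8]
gripper_width: 31.8
gripper_force: 50.0
```

send_rows([
  {"tx":0,"ty":0,"tz":0,"rx":0,"ry":0,"rz":-0.28,"gripper":1},
  {"tx":0,"ty":0,"tz":0,"rx":0,"ry":0,"rz":-0.28,"gripper":1},
  {"tx":0,"ty":0,"tz":0,"rx":0,"ry":0,"rz":-0.28,"gripper":1},
  {"tx":0,"ty":0,"tz":0,"rx":0,"ry":0,"rz":-0.28,"gripper":1},
  {"tx":0,"ty":0,"tz":0,"rx":0,"ry":0,"rz":-0.28,"gripper":1},
  {"tx":0,"ty":0,"tz":0,"rx":0,"ry":0,"rz":-0.28,"gripper":1},
  {"tx":0,"ty":0,"tz":0,"rx":0,"ry":0,"rz":-0.28,"gripper":1},
  {"tx":0,"ty":0,"tz":0,"rx":0,"ry":0,"rz":-0.28,"gripper":1},
  {"tx":0,"ty":0,"tz":0,"rx":0,"ry":0,"rz":-0.28,"gripper":1},
  {"tx":0,"ty":0,"tz":0,"rx":0,"ry":0,"rz":-0.28,"gripper":1},
  {"tx":0,"ty":0,"tz":0,"rx":0,"ry":0,"rz":0,"gripper":1},
])

```text
time_s: 11.32
ee_pos: [492.6, -259.5, 361.2]
ee_rot: [-180.0, 0.0, 177.9]
force: [1.1, 0.1, -1.8]
gripper_width: 31.5
gripper_force: 50.0
```

```bash
cat >> h.py <<'E'
S=np.array([567.1,-252.0,92.1])  # slot middle, ajar
HG=np.array([659.9,-238.3,141.7]); TY=np.radians(7.8)
def frame(opening):
    sl=np.radians(35)-opening; T=Ro.from_euler("z",TY)
    X=T.apply([np.cos(sl),0,np.sin(sl)]);Y=T.apply([0,1,0]);return X,Y,np.cross(X,Y)
X0,Y0,Z0=frame(.13); REL=np.array([(S-HG)@X0,(S-HG)@Y0,(S-HG)@Z0])
def tgt(opening,out,th,dx=0,L=120.3):
    "TCP pose with the tip 'out' mm outside the slot face, shifted dx up the slope"
    X,Y,Z=frame(opening); p=HG+(REL[0]+dx)*X+REL[1]*Y+REL[2]*Z+(out+L)*Z
    return p,Ro.from_matrix(np.stack([-X,Y,-Z],1))*Ro.from_euler("z",th)
E
python3 - <<'E'
from h import *
print(REL); p,R=tgt(.13,40,.17); print(p); go(p,R)
E
```

```text
[-106.106   -0.979   -0.588]
[ 493.64  -262.063  234.221]
t 11.32 pos [ 492.581 -259.509  361.226] rot [-179.998    0.001  177.894] F [ 1.1    0.105 -1.835] T [ 0.128 -0.132 -0.048] w 31.497955176956104 q [ -28.964   13.582   71.652   -0.001   94.764 -116.859]
shift [-0.002 -0.005  0.254]
turn [-0.157 -0.905 -0.005]
```

send_rows([
  {"tx":0,"ty":0,"tz":0,"rx":-0.0392,"ry":-0.2262,"rz":-0.001,"gripper":1},
  {"tx":0,"ty":0,"tz":0,"rx":-0.0392,"ry":-0.2262,"rz":-0.001,"gripper":1},
  {"tx":0,"ty":0,"tz":0,"rx":-0.0392,"ry":-0.2262,"rz":-0.001,"gripper":1},
  {"tx":0,"ty":0,"tz":0,"rx":-0.0392,"ry":-0.2262,"rz":-0.001,"gripper":1},
  {"tx":0,"ty":0,"tz":0,"rx":0,"ry":0,"rz":0,"gripper":1},
])

```text
time_s: 11.95
ee_pos: [490.1, -259.4, 360.2]
ee_rot: [174.8, 26.9, 176.6]
force: [0.7, 0.1, -2.8]
gripper_width: 31.9
gripper_force: 50.0
```

Run:
```python
from h import *
p,R=tgt(.13,40,.17); go(p,R)
```

```text
t 11.95 pos [ 490.121 -259.437  360.25 ] rot [174.827  26.915 176.598] F [ 0.73   0.129 -2.754] T [-0.006  0.408  0.022] w 31.88067089970297 q [ -42.575    1.459   91.754   22.173   70.01  -134.974]
shift [ 0.108 -0.025  0.227]
turn [ 0.001 -0.006 -0.008]
```

send_rows([
  {"tx":0.015,"ty":-0.005,"tz":0.035,"rx":0,"ry":0,"rz":0,"gripper":1},
  {"tx":0.03,"ty":-0.007,"tz":0.06,"rx":0,"ry":0,"rz":0,"gripper":1},
  {"tx":0.03,"ty":-0.007,"tz":0.06,"rx":0,"ry":0,"rz":0,"gripper":1},
  {"tx":0.02,"ty":-0.006,"tz":0.045,"rx":0,"ry":0,"rz":0,"gripper":1},
  {"tx":0.013,"ty":0,"tz":0.027,"rx":0,"ry":-0.006,"rz":-0.008,"gripper":1},
  {"tx":0,"ty":0,"tz":0,"rx":0,"ry":0,"rz":0,"gripper":1},
  {"tx":0,"ty":0,"tz":0,"rx":0,"ry":0,"rz":0,"gripper":1},
])

```text
time_s: 12.82
ee_pos: [497.4, -262.7, 236.4]
ee_rot: [175.1, 27.4, 177.2]
force: [-0.4, -0.8, -2.8]
gripper_width: 32.0
gripper_force: 50.0
```

Run:
```python
from h import *
from workcell import env
p,R=tgt(.13,40,.17); go(p,R)
s=env.state();Rr=Ro.from_euler("xyz",s["ee_rot"],degrees=True); tip=s["ee_pos"]+Rr.apply([0,0,120.3]);print(tip)
def st(i): i=np.clip((i-i.min())*255/(i.max()-i.min()),0,255)**.7*255**.3; return i.astype('uint8')
o=[]
for n in("top","scene"):
    f=np.mean([env.grab_frame(n)["frame"][:,:,::-1].astype(float) for _ in range(2)],0)
    q=proj(n,(tip+S)/2)[0]; x0,y0=int(q[0])-25,int(q[1])-35; print(n,x0,y0,proj(n,tip),proj(n,S))
    o.append(cv2.resize(st(f[y0:y0+70,x0:x0+50]),(400,560),interpolation=cv2.INTER_CUBIC))
cv2.imwrite("pics/near.png",np.hstack(o))
```

```text
t 12.82 pos [ 497.372 -262.684  236.414] rot [175.146  27.415 177.188] F [-0.445 -0.829 -2.822] T [ 0.03   0.378 -0.007] w 31.97666612259688 q [ -42.428    5.272  105.484   26.389   53.595 -143.718]
shift [0.009 0.001 0.001]
turn [-0.001  0.009  0.011]
[ 552.997 -255.225  130.008]
top 436 187 [[464.834 223.785]] [[458.936 220.905]]
scene 180 318 [[200.567 345.949]] [[210.879 361.74 ]]
```

View pics/near.png

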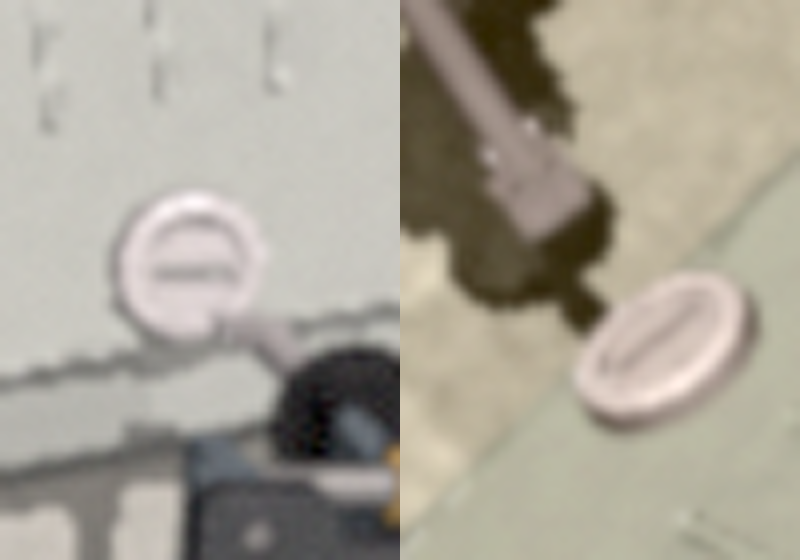

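Scene crop: the tip edge is at about (200.1,345.3), within 1 px of prediction, and the slot is at (211.5,360.1). In top the slot is at (460.4,220.9). I'll close in to 10 mm and look once more.

send_rows([
  {"tx":0.009,"ty":0.001,"tz":0.02,"rx":0,"ry":0.008,"rz":0.06,"gripper":1},
  {"tx":0,"ty":0,"tz":0.02,"rx":0,"ry":0,"rz":0,"gripper":1},
  {"tx":0,"ty":0,"tz":0.02,"rx":0,"ry":0,"rz":0,"gripper":1},
  {"tx":0,"ty":0,"tz":0,"rx":0,"ry":0,"rz":0,"gripper":1},
  {"tx":0,"ty":0,"tz":0,"rx":0,"ry":0,"rz":0,"gripper":1},
])

```text
time_s: 13.65
ee_pos: [506.4, -259.7, 206.4]
ee_rot: [174.2, 26.9, 175.2]
force: [-0.5, -0.3, -2.3]
gripper_width: 31.8
gripper_force: 50.0
```

Run:
```python
from h import *
from workcell import env
p,R=tgt(.13,10,.2); go(p,R)
s=env.state();Rr=Ro.from_euler("xyz",s["ee_rot"],degrees=True); tip=s["ee_pos"]+Rr.apply([0,0,120.3]);print(tip)
def st(i): i=np.clip((i-i.min())*255/(i.max()-i.min()),0,255); return i.astype('uint8')
o=[]
for n in("top","scene"):
    f=np.mean([env.grab_frame(n)["frame"][:,:,::-1].astype(float) for _ in range(3)],0)
    q=proj(n,(tip+S)/2)[0]; x0,y0=int(q[0])-17,int(q[1])-20; print(n,x0,y0,proj(n,tip),proj(n,S))
    o.append(cv2.resize(st(f[y0:y0+44,x0:x0+33]),(396,528),interpolation=cv2.INTER_CUBIC))
cv2.imwrite("pics/near2.png",np.hstack(o))
```

```text
t 13.65 pos [ 506.406 -259.662  206.435] rot [174.158  26.915 175.167] F [-0.451 -0.312 -2.324] T [0.027 0.436 0.022] w 31.843764294523687 q [ -41.238    7.216  107.651   27.256   49.682 -142.819]
shift [-0.003 -0.001 -0.001]
turn [ 0.001 -0.002  0.007]
[ 561.418 -252.024   99.723]
top 442 201 [[459.884 222.814]] [[458.936 220.905]]
scene 192 339 [[208.17  357.272]] [[210.879 361.74 ]]
```

View pics/near2.png

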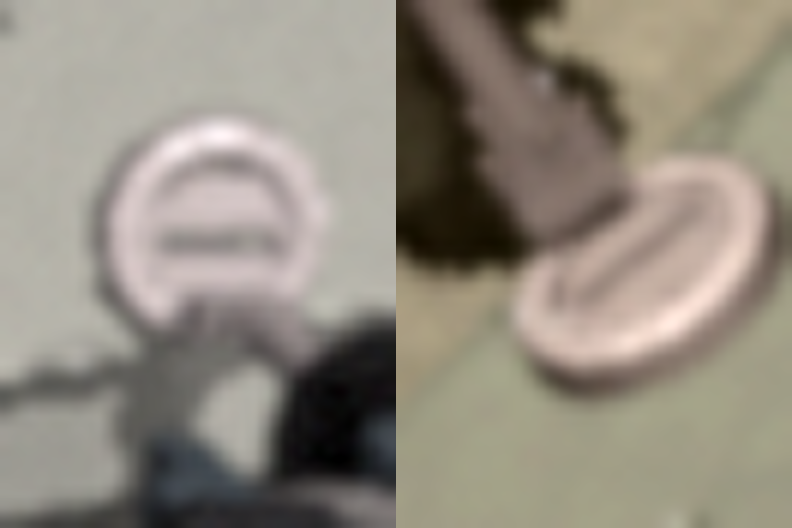

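Run:
```python
from h import *
a=tri([("top",460.5,225.8),("scene",208.4,357.2)]);b=tri([("top",460.2,221.0),("scene",212.4,359.3)])
c=tri([("top",460.2,220.2),("scene",212.6,361.2)])
print("tip",a,"slot",b,"collar",c)
X,Y,Z=X0,Y0,Z0
d=a[0]-b[0]; print(d@X,d@Y,d@Z)
for n in("top","scene"):
    print(n,[proj(n,S+e)[0]-proj(n,S) for e in(X,Y,Z)])
```

```text
tip (array([ 557.392, -251.89 ,   93.956]), np.float64(1.1211803077165996)) slot (array([ 567.18 , -250.399,   98.037]), np.float64(1.4502691999332455)) collar (array([ 569.157, -251.468,   95.627]), np.float64(1.2384406563145944))
-10.664737273145633 -0.14954056487477016 0.960437483539148
top [array([[-0.04 , -0.454]]), array([[-0.469,  0.076]]), array([[0.132, 0.125]])]
scene [array([[0.319, 0.171]]), array([[ 0.44 , -0.411]]), array([[-0.274, -0.416]])]
```

In the crops the tip edge is at top (460.5,225.8) and scene (208.4,357.2), and the slot at top (460.2,221.0) and scene (212.4,359.3). The blade may be a few mm low on the slope, so I'll feel for it: lower gently and read the force.

send_rows([
  {"tx":0,"ty":0,"tz":0.006,"rx":0,"ry":0,"rz":0,"gripper":1},
  {"tx":0,"ty":0,"tz":0.006,"rx":0,"ry":0,"rz":0,"gripper":1},
  {"tx":0,"ty":0,"tz":0.004,"rx":0,"ry":0,"rz":0,"gripper":1},
  {"tx":0,"ty":0,"tz":0,"rx":0,"ry":0,"rz":0,"gripper":1},
  {"tx":0,"ty":0,"tz":0,"rx":0,"ry":0,"rz":0,"gripper":1},
])

```text
time_s: 14.58
ee_pos: [509.9, -259.1, 199.3]
ee_rot: [174.2, 26.9, 175.2]
force: [-0.8, -0.1, -2.3]
gripper_width: 31.5
gripper_force: 50.0
```

```bash
cat >> h.py <<'E'
def rd():
    "tip and force in ajar-cover axes relative to the assumed slot"
    from workcell import env
    s=env.state();R=Ro.from_euler("xyz",s["ee_rot"],degrees=True)
    M=np.stack([X0,Y0,Z0]); M2=np.stack(frame(0))
    tip=s["ee_pos"]+R.apply([0,0,120.3])
    print("t",round(s["time_s"],2),"tip rel XYZ",M@(tip-S),"F XYZ",M@s["force"],"T tool",R.inv().apply(s["torque"]),"q",s["qpos"][[3,4,5]],"w",s["gripper_width"])
    return s,R,tip
E
python3 -c "from h import *;rd()"
```

```text
t 14.57 tip rel XYZ [-1.686  0.828  1.396] F XYZ [-1.758  0.054 -1.687] T tool [0.098 0.4   0.093] q [  27.548   48.658 -143.04 ] w 31.5378167502099
```

send_rows([
  {"tx":0,"ty":-0.001,"tz":0.004,"rx":0,"ry":0,"rz":0,"gripper":1},
  {"tx":0,"ty":0,"tz":0.004,"rx":0,"ry":0,"rz":0,"gripper":1},
  {"tx":0,"ty":0,"tz":0,"rx":0,"ry":0,"rz":0,"gripper":1},
])

```text
time_s: 14.95
ee_pos: [511.7, -259.1, 195.7]
ee_rot: [174.1, 26.9, 175.2]
force: [-1.2, 1.3, -0.9]
gripper_width: 31.4
gripper_force: 50.0
```

```bash
python3 -c "from h import *;rd()"
```

```text
t 14.95 tip rel XYZ [-1.725  0.608 -2.652] F XYZ [-1.367  1.502 -0.337] T tool [-0.228  0.432  0.024] q [  27.737   48.179 -143.209] w 31.36292136949373
```

send_rows([
  {"tx":0,"ty":0,"tz":0.004,"rx":0,"ry":0,"rz":0,"gripper":1},
  {"tx":0,"ty":0,"tz":0.004,"rx":0,"ry":0,"rz":0,"gripper":1},
  {"tx":0,"ty":0,"tz":0,"rx":0,"ry":0,"rz":0,"gripper":1},
  {"tx":0,"ty":0,"tz":0,"rx":0,"ry":0,"rz":0,"gripper":1},
])

```text
time_s: 15.45
ee_pos: [513.5, -259.0, 192.2]
ee_rot: [174.1, 26.9, 175.2]
force: [-1.6, 1.6, 1.9]
gripper_width: 32.0
gripper_force: 50.0
```

```bash
python3 -c "from h import *;rd()"
```

```text
t 15.45 tip rel XYZ [-1.683  0.494 -6.555] F XYZ [-0.284  1.793  2.318] T tool [-0.457  0.426  0.005] q [  27.892   47.668 -143.328] w 32.02282140755019
```

send_rows([
  {"tx":-0.002,"ty":0,"tz":0,"rx":0,"ry":0,"rz":0,"gripper":1},
  {"tx":-0.002,"ty":0,"tz":0,"rx":0,"ry":0,"rz":0,"gripper":1},
  {"tx":-0.002,"ty":0,"tz":0,"rx":0,"ry":0,"rz":0,"gripper":1},
  {"tx":0,"ty":0,"tz":0,"rx":0,"ry":0,"rz":0,"gripper":1},
])

```text
time_s: 15.95
ee_pos: [516.3, -259.5, 193.5]
ee_rot: [174.2, 26.9, 175.2]
force: [-3.2, -0.1, 0.7]
gripper_width: 31.4
gripper_force: 50.0
```

```bash
python3 -c "from h import *;rd()"
```

```text
t 15.95 tip rel XYZ [ 1.217 -0.525 -6.621] F XYZ [-2.495  0.338  2.047] T tool [-0.132  0.942  0.005] q [  27.709   47.768 -142.96 ] w 31.409826263117896
```

send_rows([
  {"tx":-0.002,"ty":0,"tz":0,"rx":0,"ry":0,"rz":0,"gripper":1},
  {"tx":-0.002,"ty":0,"tz":0,"rx":0,"ry":0,"rz":0,"gripper":1},
  {"tx":-0.002,"ty":0,"tz":0,"rx":0,"ry":0,"rz":0,"gripper":1},
  {"tx":0,"ty":0,"tz":0,"rx":0,"ry":0,"rz":0,"gripper":1},
])

```text
time_s: 16.45
ee_pos: [519.8, -260.0, 195.5]
ee_rot: [174.2, 27.0, 175.1]
force: [-0.3, -0.3, -0.1]
gripper_width: 31.7
gripper_force: 50.0
```

```bash
python3 -c "from h import *;rd()"
```

```text
t 16.45 tip rel XYZ [ 5.435 -1.564 -6.439] F XYZ [-0.391 -0.301  0.072] T tool [0.09  0.281 0.02 ] q [  27.636   47.85  -142.593] w 31.72416317884815
```

send_rows([
  {"tx":-0.002,"ty":0.002,"tz":0,"rx":0,"ry":0,"rz":0,"gripper":1},
  {"tx":-0.002,"ty":0.002,"tz":0,"rx":0,"ry":0,"rz":0,"gripper":1},
  {"tx":0,"ty":0,"tz":0,"rx":0,"ry":0,"rz":0,"gripper":1},
  {"tx":0,"ty":0,"tz":0,"rx":0,"ry":0,"rz":0,"gripper":1},
])

```text
time_s: 16.95
ee_pos: [520.9, -257.9, 196.1]
ee_rot: [174.2, 26.9, 175.2]
force: [-0.4, -2.5, -0.6]
gripper_width: 31.7
gripper_force: 50.0
```

```bash
python3 -c "from h import *;rd()"
```

```text
t 16.95 tip rel XYZ [ 6.748  0.442 -6.522] F XYZ [-0.907 -2.446 -0.164] T tool [0.427 0.407 0.01 ] q [  27.414   47.909 -142.139] w 31.706408257144865
```

send_rows([
  {"tx":-0.002,"ty":-0.002,"tz":0,"rx":0,"ry":0,"rz":0,"gripper":1},
  {"tx":-0.002,"ty":-0.001,"tz":0,"rx":0,"ry":0,"rz":0,"gripper":1},
  {"tx":-0.001,"ty":0,"tz":0,"rx":0,"ry":0,"rz":0,"gripper":1},
  {"tx":0,"ty":0,"tz":0,"rx":0,"ry":0,"rz":0,"gripper":1},
])

```text
time_s: 17.45
ee_pos: [522.0, -258.5, 196.1]
ee_rot: [174.0, 26.8, 175.2]
force: [-3.8, 2.1, -2.5]
gripper_width: 31.9
gripper_force: 50.0
```

```bash
python3 -c "from h import *;rd()"
```

```text
t 17.45 tip rel XYZ [ 7.298  0.092 -7.036] F XYZ [-4.262  2.624 -0.593] T tool [-0.387  1.439 -0.005] q [  27.289   48.213 -141.998] w 31.903962497348974
```

send_rows([
  {"tx":0.002,"ty":0,"tz":0,"rx":0,"ry":0,"rz":0,"gripper":1},
  {"tx":0.002,"ty":0,"tz":0,"rx":0,"ry":0,"rz":0,"gripper":1},
  {"tx":0.002,"ty":0,"tz":0,"rx":0,"ry":0,"rz":0,"gripper":1},
  {"tx":0.002,"ty":0,"tz":0,"rx":0,"ry":0,"rz":0,"gripper":1},
  {"tx":0,"ty":0,"tz":0,"rx":0,"ry":0,"rz":0,"gripper":1},
])

```text
time_s: 18.08
ee_pos: [520.1, -259.9, 196.0]
ee_rot: [174.3, 27.0, 175.1]
force: [-0.1, -0.1, -1.8]
gripper_width: 31.8
gripper_force: 50.0
```

```bash
python3 -c "from h import *;rd()"
```

```text
t 18.07 tip rel XYZ [ 5.975 -1.669 -6.138] F XYZ [-0.933 -0.081 -1.554] T tool [-0.055  0.16   0.023] q [  27.559   47.837 -142.481] w 31.820573825613465
```

send_rows([
  {"tx":0.002,"ty":0.001,"tz":0,"rx":0,"ry":0,"rz":0,"gripper":1},
  {"tx":0.002,"ty":0,"tz":0,"rx":0,"ry":0,"rz":0,"gripper":1},
  {"tx":0,"ty":0,"tz":0,"rx":0,"ry":0,"rz":0,"gripper":1},
  {"tx":0,"ty":0,"tz":0,"rx":0,"ry":0,"rz":0,"gripper":1},
])

```text
time_s: 18.58
ee_pos: [518.4, -259.4, 195.3]
ee_rot: [174.3, 27.1, 175.2]
force: [2.3, -2.3, 1.4]
gripper_width: 31.8
gripper_force: 50.0
```

```bash
python3 -c "from h import *;rd()"
```

```text
t 18.57 tip rel XYZ [ 4.21  -0.977 -6.059] F XYZ [ 2.369 -2.543  0.294] T tool [ 0.526 -0.836  0.001] q [  27.635   47.722 -142.67 ] w 31.767082978803153
```

The blade is blocked along X both ways between 4.2 and 7.3 mm, and the cover has sprung back up, so it has dropped into the slot. I'll centre it and begin pushing along the hinge arc, tilting with the cover.

```bash
cat >> h.py <<'E'
S=S+5.8*X0-0.9*Y0-1*Z0; REL=np.array([(S-HG)@X0,(S-HG)@Y0,(S-HG)@Z0])
E
python3 - <<'E'
from h import *
for op,th in((.13,.2),(.08,.3),(.04,.35),(0,.4)):
    p,R=tgt(op,-8,th); print(op,p)
    go(p,R)
E
```

```text
0.13 [ 521.312 -259.181  193.461]
t 18.57 pos [ 518.443 -259.441  195.277] rot [174.276  27.055 175.158] F [ 2.291 -2.253  1.356] T [-0.499 -0.792 -0.314] w 31.767082978803153 q [ -40.19     8.528  107.851   27.635   47.722 -142.67 ]
shift [-0.003  0.     0.006]
turn [-0.003  0.003  0.007]
0.08 [ 518.922 -259.508  186.392]
t 18.57 pos [ 518.443 -259.441  195.277] rot [174.276  27.055 175.158] F [ 2.291 -2.253  1.356] T [-0.499 -0.792 -0.314] w 31.767082978803153 q [ -40.19     8.528  107.851   27.635   47.722 -142.67 ]
shift [ 0.007 -0.002  0.016]
turn [-0.026 -0.09   0.198]
0.04 [ 517.265 -259.735  180.656]
t 18.57 pos [ 518.443 -259.441  195.277] rot [174.276  27.055 175.158] F [ 2.291 -2.253  1.356] T [-0.499 -0.792 -0.314] w 31.767082978803153 q [ -40.19     8.528  107.851   27.635   47.722 -142.67 ]
shift [ 0.015 -0.003  0.025]
turn [-0.049 -0.163  0.294]
0 [ 515.835 -259.931  174.857]
t 18.57 pos [ 518.443 -259.441  195.277] rot [174.276  27.055 175.158] F [ 2.291 -2.253  1.356] T [-0.499 -0.792 -0.314] w 31.767082978803153 q [ -40.19     8.528  107.851   27.635   47.722 -142.67 ]
shift [ 0.023 -0.005  0.034]
turn [-0.076 -0.235  0.389]
```

send_rows([
  {"tx":-0.005,"ty":0,"tz":0,"rx":0,"ry":0,"rz":0.05,"gripper":1},
  {"tx":0.0025,"ty":-0.0005,"tz":0.004,"rx":-0.0065,"ry":-0.0225,"rz":0.05,"gripper":1},
  {"tx":0.0025,"ty":-0.0005,"tz":0.004,"rx":-0.0065,"ry":-0.0225,"rz":0.05,"gripper":1},
  {"tx":0.0025,"ty":-0.0005,"tz":0.004,"rx":-0.0065,"ry":-0.0225,"rz":0.05,"gripper":1},
  {"tx":0.0025,"ty":-0.0005,"tz":0.004,"rx":-0.0065,"ry":-0.0225,"rz":0,"gripper":1},
  {"tx":0,"ty":0,"tz":0,"rx":0,"ry":0,"rz":0,"gripper":1},
  {"tx":0,"ty":0,"tz":0,"rx":0,"ry":0,"rz":0,"gripper":1},
])

```text
time_s: 19.45
ee_pos: [518.8, -258.4, 185.8]
ee_rot: [170.1, 28.8, 168.0]
force: [-2.9, -2.9, 1.3]
gripper_width: 31.8
gripper_force: 50.0
```

Run:
```python
from h import *
rd()
for op,th in((.08,.3),(.04,.35)): go(*tgt(op,-8,th))
```

```text
t 19.45 tip rel XYZ [  0.086   1.292 -13.559] F XYZ [-2.333 -2.524  2.632] T tool [ 0.708  0.379 -0.014] q [  32.819   45.037 -142.482] w 31.81498885267172
t 19.45 pos [ 518.841 -258.389  185.818] rot [170.112  28.751 168.042] F [-2.913 -2.947  1.254] T [-0.568  0.5   -0.272] w 31.81498885267172 q [ -41.578    8.63   110.55    32.819   45.037 -142.482]
shift [-0.001 -0.002 -0.001]
turn [ 0.001 -0.006 -0.002]
t 19.45 pos [ 518.841 -258.389  185.818] rot [170.112  28.751 168.042] F [-2.913 -2.947  1.254] T [-0.568  0.5   -0.272] w 31.81498885267172 q [ -41.578    8.63   110.55    32.819   45.037 -142.482]
shift [ 0.007 -0.005  0.007]
turn [-0.023 -0.078  0.094]
```

send_rows([
  {"tx":0.0023,"ty":-0.003,"tz":0.0025,"rx":-0.008,"ry":-0.026,"rz":0.04,"gripper":1},
  {"tx":0.0023,"ty":-0.002,"tz":0.0025,"rx":-0.008,"ry":-0.026,"rz":0.04,"gripper":1},
  {"tx":0.0023,"ty":-0.001,"tz":0.0025,"rx":-0.008,"ry":-0.026,"rz":0.015,"gripper":1},
  {"tx":0,"ty":0,"tz":0,"rx":0,"ry":0,"rz":0,"gripper":1},
  {"tx":0,"ty":0,"tz":0,"rx":0,"ry":0,"rz":0,"gripper":1},
])

```text
time_s: 20.08
ee_pos: [516.8, -259.6, 182.8]
ee_rot: [167.5, 30.6, 164.4]
force: [-16.6, -0.9, 20.1]
gripper_width: 31.7
gripper_force: 50.0
```

Run:
```python
from h import *
rd()
for op,th in((.04,.35),(0,.4)): go(*tgt(op,-8,th))
```

```text
t 20.07 tip rel XYZ [  2.165   0.24  -14.842] F XYZ [-5.397  1.338 25.531] T tool [-0.242  1.63  -0.033] q [  37.84    43.487 -145.529] w 31.733167001601323
t 20.07 pos [ 516.844 -259.648  182.826] rot [167.508  30.608 164.369] F [-16.622  -0.926  20.14 ] T [0.439 1.523 0.455] w 31.733167001601323 q [ -43.26     8.419  112.709   37.84    43.487 -145.529]
shift [ 0.001 -0.001  0.004]
turn [0.003 0.003 0.001]
t 20.07 pos [ 516.844 -259.648  182.826] rot [167.508  30.608 164.369] F [-16.622  -0.926  20.14 ] T [0.439 1.523 0.455] w 31.733167001601323 q [ -43.26     8.419  112.709   37.84    43.487 -145.529]
shift [ 0.01  -0.004  0.012]
turn [-0.025 -0.068  0.097]
```

Fz jumped to about 25 N, so the cover is at its stop, but the tip depth suggests the blade may only be on the face rather than in the slot. Easing off and looking.

send_rows([
  {"tx":0,"ty":0,"tz":-0.004,"rx":0,"ry":0,"rz":0,"gripper":1},
  {"tx":0,"ty":0,"tz":0,"rx":0,"ry":0,"rz":0,"gripper":1},
  {"tx":0,"ty":0,"tz":0,"rx":0,"ry":0,"rz":0,"gripper":1},
])

```text
time_s: 20.45
ee_pos: [516.4, -259.7, 183.0]
ee_rot: [167.4, 30.5, 164.3]
force: [-8.5, 0.4, 9.6]
gripper_width: 32.2
gripper_force: 50.0
```

Run:
```python
from h import *
from workcell import env
s,R,tip=rd()
def st(i): i=np.clip((i-i.min())*255/(i.max()-i.min()),0,255); return i.astype('uint8')
o=[]
for n in("top","scene"):
    f=np.mean([env.grab_frame(n)["frame"][:,:,::-1].astype(float) for _ in range(4)],0)
    q=proj(n,tip)[0]; x0,y0=int(q[0])-20,int(q[1])-25; print(n,x0,y0,q)
    o.append(cv2.resize(st(f[y0:y0+50,x0:x0+40]),(400,500),interpolation=cv2.INTER_CUBIC))
cv2.imwrite("pics/home.png",np.hstack(o))
```

```text
t 20.45 tip rel XYZ [  1.814   0.307 -14.515] F XYZ [-2.957  1.506 12.392] T tool [-0.223  0.739 -0.015] q [  37.79    43.586 -145.413] w 32.18588282574976
top 436 190 [456.885 215.516]
scene 197 344 [217.276 369.727]
```

View pics/home.png

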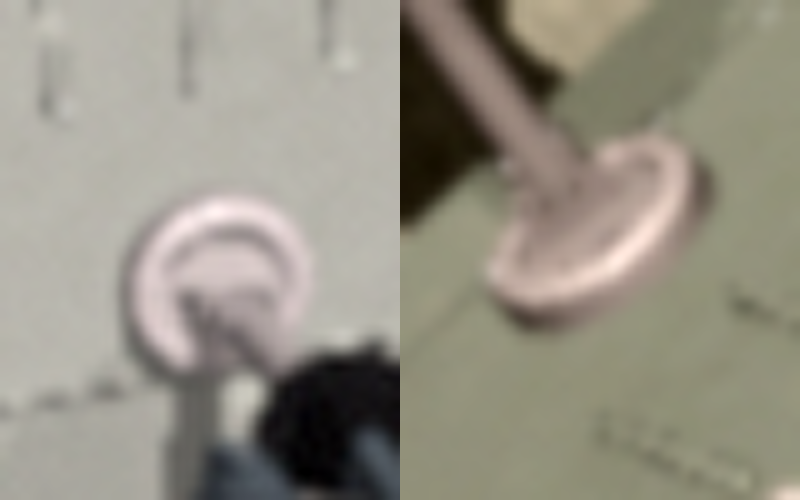

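The crops show the blade standing at the slot inside the collar, at top (185–270,295) in the crop. The force record shows it confined in X both ways, so it is in the slot. I'll turn clockwise in part and check.

send_rows([
  {"tx":0,"ty":0.002,"tz":0,"rx":0,"ry":0,"rz":0,"gripper":1},
  {"tx":0,"ty":0.001,"tz":0,"rx":0,"ry":0,"rz":0.15,"gripper":1},
  {"tx":0,"ty":0,"tz":0,"rx":0,"ry":0,"rz":0.15,"gripper":1},
  {"tx":0,"ty":0,"tz":0,"rx":0,"ry":0,"rz":0.15,"gripper":1},
  {"tx":0,"ty":0,"tz":0,"rx":0,"ry":0,"rz":0,"gripper":1},
  {"tx":0,"ty":0,"tz":0,"rx":0,"ry":0,"rz":0,"gripper":1},
])

```text
time_s: 21.6
ee_pos: [516.3, -260.0, 182.9]
ee_rot: [160.6, 26.8, 149.5]
force: [-8.9, -4.1, 7.8]
gripper_width: 31.8
gripper_force: 50.0
```

Run:
```python
from h import *
rd(); go(*tgt(0.01,-4,.38))
```

```text
t 21.6 tip rel XYZ [  1.458  -0.426 -14.539] F XYZ [-4.671 -2.896 11.262] T tool [ 1.279  0.904 -0.049] q [  37.58    43.346 -131.736] w 31.759579920499693
t 21.6 pos [ 516.309 -260.018  182.888] rot [160.551  26.849 149.538] F [-8.871 -4.138  7.824] T [-0.695  1.379 -0.268] w 31.759579920499693 q [ -43.192    8.337  112.742   37.58    43.346 -131.736]
shift [ 0.006 -0.004  0.003]
turn [-0.03  -0.048 -0.392]
```

Torque about the driver axis is about 0.05–0.06 N m, so the lock is turning. There is wrist room now, so I'll turn back slightly into mid-play so the blade can sink fully.

send_rows([
  {"tx":0,"ty":0,"tz":0,"rx":0,"ry":0,"rz":-0.12,"gripper":1},
  {"tx":0,"ty":0,"tz":0.001,"rx":0,"ry":0,"rz":-0.12,"gripper":1},
  {"tx":0,"ty":0,"tz":0,"rx":0,"ry":0,"rz":0,"gripper":1},
  {"tx":0,"ty":0,"tz":0,"rx":0,"ry":0,"rz":0,"gripper":1},
])

```text
time_s: 22.1
ee_pos: [516.8, -259.4, 183.1]
ee_rot: [164.1, 29.1, 157.3]
force: [-11.0, -1.9, 11.1]
gripper_width: 31.8
gripper_force: 50.0
```

Run:
```python
from h import *
rd(); go(*tgt(0.01,-4,.4))
```

```text
t 22.1 tip rel XYZ [  2.193   0.252 -14.551] F XYZ [-4.701 -0.371 15.008] T tool [0.584 1.039 0.045] q [  37.68    43.378 -138.946] w 31.84773145774606
t 22.1 pos [ 516.776 -259.402  183.146] rot [164.092  29.052 157.264] F [-10.957  -1.876  11.132] T [-0.189  1.176 -0.073] w 31.84773145774606 q [ -43.158    8.336  112.736   37.68    43.378 -138.946]
shift [ 0.007 -0.005  0.003]
turn [-0.025 -0.049 -0.115]
```

send_rows([
  {"tx":0,"ty":0,"tz":-0.008,"rx":0,"ry":0,"rz":0,"gripper":1},
  {"tx":0,"ty":0,"tz":-0.008,"rx":0,"ry":0,"rz":0,"gripper":1},
  {"tx":0,"ty":0,"tz":-0.006,"rx":0,"ry":0,"rz":0,"gripper":1},
  {"tx":0,"ty":0,"tz":0,"rx":0,"ry":0,"rz":0,"gripper":1},
  {"tx":0,"ty":0,"tz":0,"rx":0,"ry":0,"rz":0,"gripper":1},
])

```text
time_s: 22.72
ee_pos: [511.2, -259.4, 191.1]
ee_rot: [164.0, 28.9, 157.2]
force: [-0.6, -0.8, -1.2]
gripper_width: 32.1
gripper_force: 50.0
```

```bash
python3 -c "from h import *;rd()"
```

```text
t 22.73 tip rel XYZ [ 0.804  1.25  -4.97 ] F XYZ [-1.166 -0.737 -0.768] T tool [0.26  0.216 0.037] q [  37.032   44.712 -138.402] w 32.063765878397156
```

send_rows([
  {"tx":-0.004,"ty":0,"tz":0,"rx":0,"ry":0,"rz":0,"gripper":1},
  {"tx":-0.004,"ty":0,"tz":0,"rx":0,"ry":0,"rz":0,"gripper":1},
  {"tx":0,"ty":0,"tz":0,"rx":0,"ry":0,"rz":0,"gripper":1},
  {"tx":0,"ty":0,"tz":0,"rx":0,"ry":0,"rz":0,"gripper":1},
])

```text
time_s: 23.22
ee_pos: [513.3, -260.0, 192.0]
ee_rot: [164.0, 28.8, 157.3]
force: [-4.7, 0.4, -3.4]
gripper_width: 31.8
gripper_force: 50.0
```

```bash
python3 -c "from h import *;rd()"
```

```text
t 23.23 tip rel XYZ [ 2.777  0.595 -5.144] F XYZ [-5.673  1.062 -0.86 ] T tool [0.309 1.868 0.015] q [  36.697   44.989 -137.928] w 31.810846359159935
```

Blocked again in +X with almost no normal force, so the blade is definitely in the slot. I'll recentre, push home and turn.

send_rows([
  {"tx":0.006,"ty":0,"tz":0.006,"rx":0,"ry":0,"rz":0,"gripper":1},
  {"tx":0,"ty":0,"tz":0.007,"rx":0,"ry":0,"rz":0,"gripper":1},
  {"tx":0,"ty":0,"tz":0.007,"rx":0,"ry":0,"rz":0.1,"gripper":1},
  {"tx":0,"ty":0,"tz":0,"rx":0,"ry":0,"rz":0.1,"gripper":1},
  {"tx":0,"ty":0,"tz":0,"rx":0,"ry":0,"rz":0.1,"gripper":1},
  {"tx":0,"ty":0,"tz":0,"rx":0,"ry":0,"rz":0.1,"gripper":1},
  {"tx":0,"ty":0,"tz":0,"rx":0,"ry":0,"rz":0,"gripper":1},
  {"tx":0,"ty":0,"tz":0,"rx":0,"ry":0,"rz":0,"gripper":1},
])

```text
time_s: 24.22
ee_pos: [517.1, -259.7, 183.7]
ee_rot: [158.3, 25.1, 144.6]
force: [-7.1, 0.7, 2.1]
gripper_width: 31.5
gripper_force: 50.0
```

Run:
```python
from h import *
rd(); go(*tgt(0.01,-4,.6))
```

```text
t 24.23 tip rel XYZ [  2.558  -0.008 -14.232] F XYZ [-5.148  1.629  5.105] T tool [0.728 1.769 0.01 ] q [  37.515   43.507 -126.777] w 31.548665418284674
t 24.23 pos [ 517.102 -259.674  183.668] rot [158.295  25.111 144.553] F [-7.082  0.674  2.145] T [0.195 1.883 0.275] w 31.548665418284674 q [ -43.134    8.359  112.585   37.515   43.507 -126.777]
shift [ 0.008 -0.006  0.003]
turn [-0.035 -0.045 -0.132]
```

send_rows([
  {"tx":0.002,"ty":-0.001,"tz":0.002,"rx":0,"ry":0,"rz":0.1,"gripper":1},
  {"tx":0.001,"ty":-0.001,"tz":0.001,"rx":0,"ry":0,"rz":0.15,"gripper":1},
  {"tx":0,"ty":0,"tz":0,"rx":0,"ry":0,"rz":0.15,"gripper":1},
  {"tx":0,"ty":0,"tz":0,"rx":0,"ry":0,"rz":0.15,"gripper":1},
  {"tx":0,"ty":0,"tz":0,"rx":0,"ry":0,"rz":0,"gripper":1},
])

```text
time_s: 24.85
ee_pos: [516.6, -260.6, 183.1]
ee_rot: [152.3, 18.4, 128.4]
force: [-13.3, -0.5, 10.0]
gripper_width: 31.9
gripper_force: 50.0
```

Run:
```python
from h import *
rd(); go(*tgt(0.01,-4,1.))
```

```text
t 24.85 tip rel XYZ [  1.924  -1.225 -14.477] F XYZ [-7.102  1.325 14.973] T tool [ 1.422  1.594 -0.106] q [  37.711   43.257 -110.625] w 31.864247553533314
t 24.85 pos [ 516.615 -260.631  183.052] rot [152.307  18.354 128.387] F [-13.28   -0.482   9.99 ] T [0.067 2.11  0.344] w 31.864247553533314 q [ -43.238    8.343  112.76    37.711   43.257 -110.625]
shift [ 0.006 -0.006  0.003]
turn [-0.048 -0.024  0.084]
```

send_rows([
  {"tx":0,"ty":0.001,"tz":-0.001,"rx":0,"ry":0,"rz":0.17,"gripper":1},
  {"tx":0,"ty":0.001,"tz":0,"rx":0,"ry":0,"rz":0.17,"gripper":1},
  {"tx":0,"ty":0,"tz":0,"rx":0,"ry":0,"rz":0.17,"gripper":1},
  {"tx":0,"ty":0,"tz":0,"rx":0,"ry":0,"rz":0.17,"gripper":1},
  {"tx":0,"ty":0,"tz":0,"rx":0,"ry":0,"rz":0.17,"gripper":1},
  {"tx":0,"ty":0,"tz":0,"rx":0,"ry":0,"rz":0,"gripper":1},
  {"tx":0,"ty":0,"tz":0,"rx":0,"ry":0,"rz":0,"gripper":1},
])

```text
time_s: 25.72
ee_pos: [517.0, -261.1, 183.5]
ee_rot: [147.6, 5.5, 105.8]
force: [-12.4, -3.4, 6.8]
gripper_width: 31.8
gripper_force: 50.0
```

Run:
```python
from h import *
rd(); go(*tgt(0.01,-4,1.6))
```

```text
t 25.73 tip rel XYZ [  2.412  -1.969 -14.233] F XYZ [-8.155 -1.667 11.917] T tool [ 2.287  0.131 -0.059] q [ 37.559  43.177 -84.946] w 31.76068015030126
t 25.73 pos [ 517.044 -261.069  183.521] rot [147.625   5.524 105.838] F [-12.399  -3.38    6.794] T [-0.548  2.222 -0.101] w 31.76068015030126 q [-43.163   8.32  112.697  37.559  43.177 -84.946]
shift [ 0.004 -0.009  0.003]
turn [-0.055  0.007  0.38 ]
```

send_rows([
  {"tx":0,"ty":-0.002,"tz":0,"rx":0,"ry":0,"rz":0.12,"gripper":1},
  {"tx":0,"ty":-0.001,"tz":0,"rx":0,"ry":0,"rz":0.12,"gripper":1},
  {"tx":0,"ty":0,"tz":0,"rx":0,"ry":0,"rz":0.12,"gripper":1},
  {"tx":0,"ty":0,"tz":0,"rx":0,"ry":0,"rz":0,"gripper":1},
  {"tx":0,"ty":0,"tz":0,"rx":0,"ry":0,"rz":0,"gripper":1},
])

```text
time_s: 26.35
ee_pos: [516.2, -261.4, 183.0]
ee_rot: [147.2, -0.3, 96.7]
force: [-10.2, -1.9, 6.2]
gripper_width: 31.6
gripper_force: 50.0
```

Run:
```python
from h import *
rd(); go(*tgt(0.01,-4,1.77))
```

```text
t 26.35 tip rel XYZ [  1.457  -2.19  -14.311] F XYZ [-6.316 -0.456 10.238] T tool [ 1.926 -0.184 -0.138] q [ 37.727  43.143 -74.411] w 31.559831933517522
t 26.35 pos [ 516.195 -261.41   182.961] rot [147.166  -0.317  96.715] F [-10.177  -1.854   6.155] T [-0.453  1.886  0.027] w 31.559831933517522 q [-43.298   8.315 112.822  37.727  43.143 -74.411]
shift [ 0.003 -0.007  0.003]
turn [-0.052  0.016  0.344]
```

send_rows([
  {"tx":0,"ty":0,"tz":0,"rx":0,"ry":0,"rz":0.1,"gripper":1},
  {"tx":0,"ty":0,"tz":0,"rx":0,"ry":0,"rz":0.1,"gripper":1},
  {"tx":0,"ty":0,"tz":0,"rx":0,"ry":0,"rz":0,"gripper":1},
  {"tx":0,"ty":0,"tz":0,"rx":0,"ry":0,"rz":0,"gripper":1},
])

```text
time_s: 26.85
ee_pos: [516.1, -261.4, 182.9]
ee_rot: [147.4, -3.6, 91.7]
force: [-11.4, -2.1, 6.5]
gripper_width: 31.7
gripper_force: 50.0
```

Run:
```python
from h import *
rd(); go(*tgt(0.01,-4,1.77))
```

```text
t 26.85 tip rel XYZ [  1.282  -2.21  -14.306] F XYZ [-7.271 -0.491 11.136] T tool [ 1.999 -0.477 -0.161] q [ 37.704  43.145 -68.414] w 31.703283454453924
t 26.85 pos [ 516.069 -261.44   182.904] rot [147.352  -3.552  91.677] F [-11.423  -2.06    6.51 ] T [-0.546  1.987  0.002] w 31.703283454453924 q [-43.302   8.312 112.826  37.704  43.145 -68.414]
shift [ 0.002 -0.007  0.003]
turn [-0.051  0.019  0.145]
```

send_rows([
  {"tx":0,"ty":0,"tz":0,"rx":0,"ry":0,"rz":0.1,"gripper":1},
  {"tx":0,"ty":0,"tz":0,"rx":0,"ry":0,"rz":0.1,"gripper":1},
  {"tx":0,"ty":0,"tz":0,"rx":0,"ry":0,"rz":0,"gripper":1},
  {"tx":0,"ty":0,"tz":0,"rx":0,"ry":0,"rz":0,"gripper":1},
])

```text
time_s: 27.35
ee_pos: [516.0, -261.4, 182.9]
ee_rot: [147.8, -6.8, 86.6]
force: [-10.9, -2.4, 6.4]
gripper_width: 31.6
gripper_force: 50.0
```

Run:
```python
from h import *
rd(); go(*tgt(0.01,-4,1.77))
```

```text
t 27.35 tip rel XYZ [  1.153  -2.153 -14.308] F XYZ [-6.946 -0.882 10.799] T tool [ 2.045 -0.658 -0.28 ] q [ 37.686  43.153 -62.434] w 31.558930454440066
t 27.35 pos [ 515.975 -261.406  182.858] rot [147.821  -6.754  86.622] F [-10.931  -2.388   6.361] T [-0.584  2.082  0.127] w 31.558930454440066 q [-43.302   8.309 112.828  37.686  43.153 -62.434]
shift [ 0.001 -0.007  0.003]
turn [-0.051  0.022 -0.054]
```

send_rows([
  {"tx":0,"ty":0,"tz":0,"rx":0,"ry":0,"rz":0.1,"gripper":1},
  {"tx":0,"ty":0,"tz":0,"rx":0,"ry":0,"rz":0.1,"gripper":1},
  {"tx":0,"ty":0,"tz":0,"rx":0,"ry":0,"rz":0,"gripper":1},
  {"tx":0,"ty":0,"tz":0,"rx":0,"ry":0,"rz":0,"gripper":1},
])

```text
time_s: 27.85
ee_pos: [515.9, -261.3, 182.8]
ee_rot: [148.6, -9.9, 81.5]
force: [-10.2, -1.2, 6.1]
gripper_width: 31.8
gripper_force: 50.0
```

Run:
```python
from h import *
rd(); go(*tgt(0.01,-4,1.77))
```

```text
t 27.85 tip rel XYZ [  1.029  -1.973 -14.314] F XYZ [-6.253  0.22  10.131] T tool [ 2.008 -0.78  -0.519] q [ 37.661  43.172 -56.472] w 31.826502766700106
t 27.85 pos [ 515.882 -261.27   182.817] rot [148.582  -9.893  81.528] F [-10.165  -1.171   6.089] T [-0.635  2.088  0.38 ] w 31.826502766700106 q [-43.295   8.306 112.828  37.661  43.172 -56.472]
shift [ 0.    -0.007  0.003]
turn [-0.05   0.024 -0.252]
```

The torque climbs to −0.52 N m, so the lock is at its stop. I'll relax the twist, then withdraw straight out.

send_rows([
  {"tx":0,"ty":0,"tz":-0.002,"rx":0,"ry":0,"rz":-0.2,"gripper":1},
  {"tx":0,"ty":-0.002,"tz":-0.001,"rx":0,"ry":0,"rz":-0.2,"gripper":1},
  {"tx":0,"ty":0,"tz":0,"rx":0,"ry":0,"rz":0,"gripper":1},
  {"tx":0,"ty":0,"tz":0,"rx":0,"ry":0,"rz":0,"gripper":1},
])

```text
time_s: 28.35
ee_pos: [515.6, -261.2, 183.8]
ee_rot: [147.3, -3.7, 91.5]
force: [-2.9, -2.7, 4.7]
gripper_width: 32.0
gripper_force: 50.0
```

```bash
python3 -c "from h import *;rd()"
```

```text
t 28.35 tip rel XYZ [  1.532  -1.899 -13.335] F XYZ [-0.645 -2.275  5.684] T tool [ 0.278 -1.002 -0.021] q [ 37.858  43.231 -68.384] w 32.04418452917335
```

send_rows([
  {"tx":0,"ty":0,"tz":-0.004,"rx":0,"ry":0,"rz":0,"gripper":1},
  {"tx":0,"ty":0,"tz":-0.004,"rx":0,"ry":0,"rz":0,"gripper":1},
  {"tx":0,"ty":0,"tz":-0.004,"rx":0,"ry":0,"rz":0,"gripper":1},
  {"tx":0,"ty":0,"tz":0,"rx":0,"ry":0,"rz":0,"gripper":1},
])

```text
time_s: 28.85
ee_pos: [511.3, -260.9, 187.0]
ee_rot: [147.4, -3.8, 91.6]
force: [1.3, -5.4, -2.3]
gripper_width: 31.8
gripper_force: 50.0
```

```bash
python3 -c "from h import *;rd()"
```

```text
t 28.85 tip rel XYZ [-1.086 -0.673 -8.545] F XYZ [-0.595 -5.548 -2.292] T tool [ 0.295 -1.828 -0.091] q [ 37.38   44.011 -68.142] w 31.829660963694536
```

send_rows([
  {"tx":0,"ty":0,"tz":-0.006,"rx":0,"ry":0,"rz":0,"gripper":1},
  {"tx":0,"ty":0,"tz":-0.01,"rx":0,"ry":0,"rz":0,"gripper":1},
  {"tx":0,"ty":0,"tz":-0.02,"rx":0,"ry":0,"rz":0,"gripper":1},
  {"tx":0,"ty":0,"tz":-0.04,"rx":0,"ry":0,"rz":0,"gripper":1},
  {"tx":0,"ty":0,"tz":-0.06,"rx":0,"ry":0,"rz":0,"gripper":1},
  {"tx":0,"ty":0,"tz":-0.06,"rx":0,"ry":0,"rz":0,"gripper":1},
  {"tx":0,"ty":0,"tz":-0.06,"rx":0,"ry":0,"rz":0,"gripper":1},
  {"tx":0,"ty":0,"tz":0,"rx":0,"ry":0,"rz":0,"gripper":1},
])

```text
time_s: 29.85
ee_pos: [442.1, -269.6, 297.2]
ee_rot: [147.3, -3.7, 91.7]
force: [0.2, 0.3, -2.5]
gripper_width: 31.8
gripper_force: 50.0
```

Run:
```python
from h import *
from workcell import env
s,R,tip=rd()
def st(i): i=np.clip((i-i.min())*255/(i.max()-i.min()),0,255); return i.astype('uint8')
t=np.mean([env.grab_frame("top")["frame"][:,:,::-1].astype(float) for _ in range(3)],0)
s=np.mean([env.grab_frame("scene")["frame"][:,:,::-1].astype(float) for _ in range(3)],0)
b=proj("scene",tip)[0]; print(b,s.shape,tip)
x0=int(np.clip(b[0]-30,0,580)); y0=int(max(b[1]-60,0)); print(x0,y0)
a=cv2.resize(st(t[190:250,435:485]),(333,400),interpolation=cv2.INTER_CUBIC)
c=cv2.resize(st(s[y0:y0+80,x0:x0+60]),(300,400),interpolation=cv2.INTER_CUBIC)
d=cv2.resize(st(s[345:385,200:233]),(330//2,200),interpolation=cv2.INTER_CUBIC)
d=np.vstack([d,np.zeros((200,165,3),'uint8')])
cv2.imwrite("pics/latched.png",np.hstack([a,c,d]))
```

```text
t 29.85 tip rel XYZ [-11.632   0.002 121.425] F XYZ [-0.958  0.266 -2.305] T tool [ 0.473 -0.14  -0.037] q [ 32.131  61.344 -64.654] w 31.788884080142402
[173.627 308.053] (480, 640, 3) [ 506.912 -261.151  196.171]
143 248
```

View pics/latched.png

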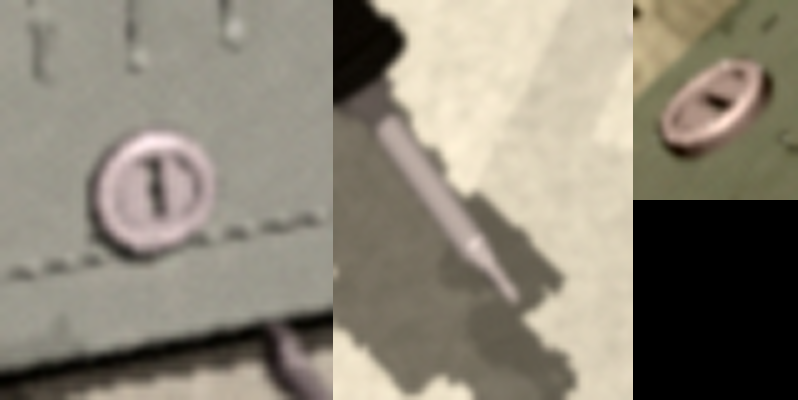

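The collar sits at its home position, top (457.8,218.8). The slot now points up the slope and the cover is flush, so it is latched. The tip's image, scene (179.4,307.6) and top about (475,238.7), differs from the prediction, so I'll check for slip in the grip.

Run:
```python
from h import *
s,R,tip=rd()
from scipy.optimize import least_squares
o={"scene":np.array([179.4,307.6]),"top":np.array([475.2,238.7])}
G=np.array([0,0,-19.])
for n in o: print(n,"pred",proj(n,tip)[0],"obs",o[n],"tool x,y,z per mm",[ (proj(n,tip+R.apply(e))[0]-proj(n,tip)[0]) for e in np.eye(3)])
def f(v,use=("scene","top")):
    q=s["ee_pos"]+R.apply([v[0],0,120.3+v[1]]); return np.concatenate([proj(n,q)[0]-o[n] for n in use])
for u in(("scene","top"),("scene",)):
    r=least_squares(f,[0,0],args=(u,)); print(u,r.x,r.fun)
# shank direction in scene
for v in(-15,0,15):
    a=s["ee_pos"]+R.apply([v,0,120.3]); b=s["ee_pos"]+R.apply([v*(139.3-70)/139.3,0,50.3]); d=proj("scene",a)[0]-proj("scene",b)[0]; print(v,d/np.linalg.norm(d))
print("obs",np.array([515-385,298-120])/np.hypot(130,178))
```

```text
t 30.15 tip rel XYZ [-13.521   1.987 117.85 ] F XYZ [-0.657 -1.126 -2.287] T tool [ 0.487 -0.109 -0.054] q [ 32.13   61.289 -64.665] w 31.813912929852535
scene pred [175.104 308.649] obs [179.4 307.6] tool x,y,z per mm [array([ 0.513, -0.392]), array([0.217, 0.148]), array([0.334, 0.475])]
top pred [475.57  240.865] obs [475.2 238.7] tool x,y,z per mm [array([-0.512,  0.023]), array([ 0.039, -0.483]), array([-0.162, -0.197])]
('scene', 'top') [3.782 2.951] [-1.378  0.969 -2.04   1.674]
('scene',) [6.408 3.072] [-0.  0.]
-15 [0.48  0.877]
0 [0.575 0.818]
15 [0.662 0.749]
obs [0.59  0.808]
```

Run:
```python
from h import *
go([442,-270,365],Ro.from_euler("xyz",[180,0,94],degrees=True))
```

```text
t 30.15 pos [ 442.321 -268.267  293.394] rot [147.549  -4.009  91.762] F [ 0.624 -1.051 -2.332] T [-0.136  0.483  0.021] w 31.813912929852535 q [-51.743  -1.024 106.031  32.13   61.289 -64.665]
shift [ 0.007  0.076 -0.121]
turn [ 1.084 -0.109 -0.11 ]
```

send_rows([
  {"tx":0,"ty":0,"tz":-0.02,"rx":0.217,"ry":-0.022,"rz":-0.022,"gripper":1},
  {"tx":0,"ty":0,"tz":-0.03,"rx":0.217,"ry":-0.022,"rz":-0.022,"gripper":1},
  {"tx":0,"ty":0,"tz":-0.04,"rx":0.217,"ry":-0.022,"rz":-0.022,"gripper":1},
  {"tx":0,"ty":0,"tz":-0.04,"rx":0.217,"ry":-0.022,"rz":-0.022,"gripper":1},
  {"tx":0,"ty":0,"tz":-0.02,"rx":0.216,"ry":-0.021,"rz":-0.022,"gripper":1},
  {"tx":0,"ty":0,"tz":0,"rx":0,"ry":0,"rz":0,"gripper":1},
])

```text
time_s: 30.9
ee_pos: [420.7, -271.8, 363.9]
ee_rot: [179.9, 0.0, 94.1]
force: [0.1, -0.0, -2.6]
gripper_width: 31.7
gripper_force: 50.0
```

Run:
```python
from h import *
go([535.5,264.8,363],Ro.from_euler("xyz",[180,0,94],degrees=True))
```

```text
t 30.9 pos [ 420.716 -271.757  363.929] rot [179.863   0.039  94.128] F [ 0.101 -0.037 -2.572] T [-0.024 -0.037 -0.002] w 31.68072588711403 q [-34.215   7.976  78.371   0.055  93.521 -38.34 ]
shift [1.054 0.306 0.002]
turn [0.005 0.001 0.004]
```

send_rows([
  {"tx":0.054,"ty":0.016,"tz":0,"rx":0,"ry":0,"rz":0,"gripper":1},
  {"tx":0.1,"ty":0.029,"tz":0,"rx":0,"ry":0,"rz":0,"gripper":1},
  {"tx":0.1,"ty":0.029,"tz":0,"rx":0,"ry":0,"rz":0,"gripper":1},
  {"tx":0.1,"ty":0.029,"tz":0,"rx":0,"ry":0,"rz":0,"gripper":1},
  {"tx":0.1,"ty":0.029,"tz":0,"rx":0,"ry":0,"rz":0,"gripper":1},
  {"tx":0.1,"ty":0.029,"tz":0,"rx":0,"ry":0,"rz":0,"gripper":1},
  {"tx":0.1,"ty":0.029,"tz":0,"rx":0,"ry":0,"rz":0,"gripper":1},
  {"tx":0.1,"ty":0.029,"tz":0,"rx":0,"ry":0,"rz":0,"gripper":1},
  {"tx":0.1,"ty":0.029,"tz":0,"rx":0,"ry":0,"rz":0,"gripper":1},
  {"tx":0.1,"ty":0.029,"tz":0,"rx":0,"ry":0,"rz":0,"gripper":1},
  {"tx":0.1,"ty":0.029,"tz":0,"rx":0,"ry":0,"rz":0,"gripper":1},
  {"tx":0,"ty":0,"tz":0,"rx":0,"ry":0,"rz":0,"gripper":1},
])

```text
time_s: 32.4
ee_pos: [534.3, 266.7, 361.3]
ee_rot: [-179.9, 0.0, 94.2]
force: [0.1, -0.7, -3.1]
gripper_width: 31.6
gripper_force: 50.0
```

send_rows([
  {"tx":0,"ty":0,"tz":0,"rx":0,"ry":0,"rz":0,"gripper":1},
  {"tx":0,"ty":0,"tz":0,"rx":0,"ry":0,"rz":0,"gripper":1},
  {"tx":0,"ty":0,"tz":0,"rx":0,"ry":0,"rz":0,"gripper":1},
])

```text
time_s: 32.78
ee_pos: [534.5, 262.8, 364.4]
ee_rot: [179.9, 0.1, 93.9]
force: [0.3, 0.2, -1.8]
gripper_width: 31.8
gripper_force: 50.0
```

Run:
```python
from h import *
from workcell import env
go([535.5,264.8,363],Ro.from_euler("xyz",[180,0,94],degrees=True))
s,R,tip=rd()
# compare driver image with the one taken after lifting from this same place
f=np.mean([env.grab_frame("scene")["frame"][:,:,::-1].astype(float) for _ in range(3)],0)
c=cv2.resize(f[93:163,377:457],(800,700),interpolation=cv2.INTER_CUBIC)[:600]; c=np.clip(c,0,255)**.7*255**.3
a=cv2.imread("pics/tip.png")[170:600,330:620].astype(np.float32).mean(2); 
def dark(i): return (i[190:300].mean(2) if i.ndim==3 else i)
b=c.astype(np.float32).mean(2); o=cv2.imread("pics/tip.png").astype(np.float32).mean(2)
for y in(190,230,270): # shank columns
    for i in(o,b):
        r=i[y,300:620]; m=np.where(r<150)[0]+300; print(y,m.min() if len(m) else None,m.max() if len(m) else None,end=" | ")
    print()
r=cv2.matchTemplate(b.astype(np.float32),o[380:540,360:470].astype(np.float32),cv2.TM_CCOEFF_NORMED); print(cv2.minMaxLoc(r)[1],cv2.minMaxLoc(r)[3],"was (360,380)", "pred tip",proj("scene",tip))
```

```text
t 32.77 pos [534.524 262.794 364.412] rot [179.888   0.093  93.858] F [ 0.328  0.237 -1.764] T [-0.011 -0.055 -0.021] w 31.80412552222417 q [25.152 17.503 65.804 -0.129 96.622 21.28 ]
shift [0.004 0.002 0.003]
turn [ 0.004  0.003 -0.005]
t 32.77 tip rel XYZ [ 98.037 515.14  118.283] F XYZ [-0.499  0.19  -1.729] T tool [-0.054 -0.014  0.021] q [-0.129 96.622 21.28 ] w 31.80412552222417
190 425 488 | 190 422 473 | 
230 424 473 | 230 417 466 | 
270 418 467 | 270 412 462 | 
0.9859715700149536 (357, 374) was (360,380) pred tip [[415.945 143.316]]
```

There is under 1 mm of slip. Lowering it into its hole.

send_rows([
  {"tx":0.003,"ty":0.002,"tz":0.03,"rx":0,"ry":0,"rz":-0.005,"gripper":1},
  {"tx":0,"ty":0,"tz":0.06,"rx":0,"ry":0,"rz":0,"gripper":1},
  {"tx":0,"ty":0,"tz":0.06,"rx":0,"ry":0,"rz":0,"gripper":1},
  {"tx":0,"ty":0,"tz":0.06,"rx":0,"ry":0,"rz":0,"gripper":1},
  {"tx":0,"ty":0,"tz":0.04,"rx":0,"ry":0,"rz":0,"gripper":1},
  {"tx":0,"ty":0,"tz":0,"rx":0,"ry":0,"rz":0,"gripper":1},
  {"tx":0,"ty":0,"tz":0,"rx":0,"ry":0,"rz":0,"gripper":1},
  {"tx":0,"ty":0,"tz":0,"rx":0,"ry":0,"rz":0,"gripper":1},
])

```text
time_s: 33.92
ee_pos: [536.2, 265.5, 240.1]
ee_rot: [179.8, 0.1, 94.1]
force: [0.3, 1.1, -2.7]
gripper_width: 31.4
gripper_force: 50.0
```

Run:
```python
from h import *
go([535.5,264.8,138],Ro.from_euler("xyz",[180,0,94],degrees=True))
```

```text
t 33.92 pos [536.194 265.5   240.085] rot [179.806   0.072  94.095] F [ 0.259  1.126 -2.732] T [-0.016 -0.085 -0.006] w 31.418277494039664 q [25.325 18.809 81.096 -0.139 79.94  21.254]
shift [-0.001 -0.002  0.204]
turn [0.006 0.002 0.003]
```

send_rows([
  {"tx":-0.001,"ty":-0.001,"tz":0.02,"rx":0.004,"ry":0.002,"rz":0.003,"gripper":1},
  {"tx":0,"ty":0,"tz":0.03,"rx":0,"ry":0,"rz":0,"gripper":1},
  {"tx":0,"ty":0,"tz":0.03,"rx":0,"ry":0,"rz":0,"gripper":1},
  {"tx":0,"ty":0,"tz":0.03,"rx":0,"ry":0,"rz":0,"gripper":1},
  {"tx":0,"ty":0,"tz":0.03,"rx":0,"ry":0,"rz":0,"gripper":1},
  {"tx":0,"ty":0,"tz":0.03,"rx":0,"ry":0,"rz":0,"gripper":1},
  {"tx":0,"ty":0,"tz":0.016,"rx":0,"ry":0,"rz":0,"gripper":1},
  {"tx":0,"ty":0,"tz":0,"rx":0,"ry":0,"rz":0,"gripper":1},
  {"tx":0,"ty":0,"tz":0,"rx":0,"ry":0,"rz":0,"gripper":1},
])

```text
time_s: 35.05
ee_pos: [535.6, 264.8, 146.5]
ee_rot: [180.0, 0.0, 94.0]
force: [-0.3, -0.5, -2.7]
gripper_width: 31.5
gripper_force: 50.0
```

Run:
```python
from h import *
go([535.5,264.8,136.3],Ro.from_euler("xyz",[180,0,94],degrees=True))
```

```text
t 35.05 pos [535.615 264.792 146.535] rot [179.974   0.032  94.001] F [-0.298 -0.501 -2.702] T [-0.019 -0.09  -0.047] w 31.486144892067045 q [25.227 21.821 90.137 -0.042 68.029 21.242]
shift [ 0.   -0.    0.02]
turn [0.001 0.001 0.   ]
```

send_rows([
  {"tx":0,"ty":0,"tz":0.008,"rx":0,"ry":0,"rz":0,"gripper":1},
  {"tx":0,"ty":0,"tz":0.006,"rx":0,"ry":0,"rz":0,"gripper":1},
  {"tx":0,"ty":0,"tz":0.004,"rx":0,"ry":0,"rz":0,"gripper":1},
  {"tx":0,"ty":0,"tz":0,"rx":0,"ry":0,"rz":0,"gripper":1},
  {"tx":0,"ty":0,"tz":0,"rx":0,"ry":0,"rz":0,"gripper":1},
])

```text
time_s: 35.67
ee_pos: [535.2, 264.6, 137.0]
ee_rot: [-180.0, 0.1, 94.0]
force: [1.0, 0.5, -3.3]
gripper_width: 31.9
gripper_force: 50.0
```

Run:
```python
from h import *
go([535.5,264.8,136.3])
```

```text
t 35.67 pos [535.219 264.573 137.013] rot [-179.965    0.058   94.001] F [ 0.992  0.473 -3.346] T [-0.033 -0.112  0.035] w 31.898670177277538 q [25.226 22.224 90.949 -0.045 66.881 21.243]
shift [0.    0.001 0.001]
```

Not yet in contact. Down 0.5 mm at a time.

send_rows([
  {"tx":0,"ty":0,"tz":0.001,"rx":0,"ry":0,"rz":0,"gripper":1},
  {"tx":0,"ty":0,"tz":0.001,"rx":0,"ry":0,"rz":0,"gripper":1},
  {"tx":0,"ty":0,"tz":0.001,"rx":0,"ry":0,"rz":0,"gripper":1},
  {"tx":0,"ty":0,"tz":0,"rx":0,"ry":0,"rz":0,"gripper":1},
  {"tx":0,"ty":0,"tz":0,"rx":0,"ry":0,"rz":0,"gripper":1},
])

```text
time_s: 36.3
ee_pos: [535.2, 264.6, 136.2]
ee_rot: [-180.0, 0.0, 94.0]
force: [-1.9, -0.9, 5.5]
gripper_width: 31.5
gripper_force: 50.0
```

Run:
```python
from h import *
go([535.5,264.8,136.3])
```

```text
t 36.3 pos [535.215 264.623 136.204] rot [-179.991    0.044   94.004] F [-1.86  -0.93   5.527] T [-0.274  0.344  0.026] w 31.539629376221686 q [25.229 22.245 91.04  -0.042 66.739 21.241]
shift [ 0.     0.001 -0.   ]
```

The collar is seated at the same height as when I took it. Releasing and rising.

send_rows([
  {"tx":0,"ty":0,"tz":-0.001,"rx":0,"ry":0,"rz":0,"gripper":1},
  {"tx":0,"ty":0,"tz":0,"rx":0,"ry":0,"rz":0,"gripper":0},
  {"tx":0,"ty":0,"tz":0,"rx":0,"ry":0,"rz":0,"gripper":-0.3},
  {"tx":0,"ty":0,"tz":0,"rx":0,"ry":0,"rz":0,"gripper":-0.6},
  {"tx":0,"ty":0,"tz":0,"rx":0,"ry":0,"rz":0,"gripper":-0.6},
  {"tx":0,"ty":0,"tz":-0.02,"rx":0,"ry":0,"rz":0,"gripper":-0.6},
  {"tx":0,"ty":0,"tz":-0.05,"rx":0,"ry":0,"rz":0,"gripper":-0.6},
  {"tx":0,"ty":0,"tz":-0.08,"rx":0,"ry":0,"rz":0,"gripper":-0.6},
  {"tx":0,"ty":0,"tz":-0.1,"rx":0,"ry":0,"rz":0,"gripper":-0.6},
  {"tx":0,"ty":0,"tz":-0.1,"rx":0,"ry":0,"rz":0,"gripper":-0.6},
  {"tx":0,"ty":0,"tz":0,"rx":0,"ry":0,"rz":0,"gripper":-0.6},
  {"tx":0,"ty":0,"tz":0,"rx":0,"ry":0,"rz":0,"gripper":-0.6},
])

```text
time_s: 37.8
ee_pos: [534.9, 264.6, 310.7]
ee_rot: [-179.9, 0.1, 94.0]
force: [1.1, -0.1, 0.2]
gripper_width: 73.0
gripper_force: 0.0
```

Run:
```python
from h import *
from workcell import env
go([535.5,264.8,136.3])
f=env.grab_frame("scene")["frame"][:,:,::-1].copy(); cv2.imwrite("pics/end.png",f)
a=cv2.imread("pics/scene0.png")
for nm,(x,y,w,h) in {"driver":(398,150,34,50),"nut":(382,178,26,46),"T":(418,135,34,40),"lock":(195,345,40,35)}.items():
    d=cv2.matchTemplate(f[y-12:y+h+12,x-12:x+w+12],a[y:y+h,x:x+w],cv2.TM_CCOEFF_NORMED);_,v,_,l=cv2.minMaxLoc(d); print(nm,round(v,3),"shift",l[0]-12,l[1]-12)
```

```text
t 37.8 pos [534.918 264.576 310.679] rot [-179.927    0.072   94.001] F [ 1.145 -0.095  0.212] T [ 0.014 -0.126  0.021] w 73.0133318137778 q [25.238 17.762 72.809 -0.041 89.523 21.237]
shift [0.001 0.002 0.349]
driver 0.895 shift 0 0
nut 0.874 shift 0 -1
T 0.996 shift 0 0
lock 0.788 shift 3 4
```

The driver is back in its place, the other tools haven't moved, and the lock is still at its home position.

```bash
python3 -c "
from workcell import env
print(env.job_done())"
```

```text
the job is handed in; nothing more can be done
None
```

I turned the cam lock to its stop with the flat driver, so the cover is latched shut, stood the driver back fully home in its own rack hole, and handed the job in at about 38 s; the pink look-alike toppled early on, though the arm never came near it.

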